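Tighten a screw eye on a rubber buffer with a turning bar

ROBOT

A 6-joint arm with a two-finger parallel gripper is mounted at the origin on the work surface. World frame = base frame: x ahead of the robot, y to its left, z up, the work surface at z = 0. Lengths are in mm, angles in degrees, forces in N, time in s.
With the tool pointing down it reaches from about 425 to 950 mm from the base axis. Payload 14.7 kg.
Tool frame: the origin (TCP) lies between the finger pads; the fingertips stand 25 mm ahead of it and the grasp point (between the pads) lies 6 mm ahead of it; x points along the fingers, y is the direction in which the jaws open and shut, and the axes are right-handed (so a half turn about x gives the same grasp; the last joint's range is limited). The gripper opens to 85 mm and grips with 20 to 120 N. Pads are 22 mm wide; open, the fingers measure 114 mm over their backs; the gripper's body (76 mm by 85 mm) begins 54 mm behind the grasp point. The pads swing forward as they close: fully open they stand 13 mm farther back than shut.
Start: joints at [-2.67, 27.513, 91.461, -0, 61.026, -2.67], TCP at [649.994, 0.021, 225.197] pointing down, gripper open.
Joint ranges: [-157.49, 157.49], [-46.99, 117.5], [13.45, 153.17], [-89.5, 269.5], [5.16, 153.95], [-167.48, 167.48]. Speed limits (degrees/s): [108.29, 108.29, 136.94, 172.46, 172.46, 172.46].

INTERFACE

Orientations are given as a 3x3 rotation matrix whose columns are the frame's x, y, z axes.
In Python, from bench import ctrl gives the robot as it stands. The module is installed in compiled form; this text tells all that it offers.
- The arm moves only by the tool drive_tool, never from a script. Its argument "deltas" is a list that holds one entry, the list of rows, each a list of 7 numbers: the turn, a rotation vector about the world's x, y, z in degrees, then the shift along the world's x, y, z in m, then the finger opening in m, from 0 to 0.0854. A call has exactly 10 rows; each row is the pose to reach, as a shift and turn from the pose measured when the call began; what a row does not reach only later rows make up. A row lasts 1/12 s, in which the tool goes at most 41.7 mm and 7.16 degrees, less where a joint would pass 70% of its speed; a pose out of reach is approached as far as the arm can. A call with a gripper value outside its range is refused whole. The fingers move at their own pace and stop on an object; "newtons" is the grip in N (left out, the last holds). Time passes only in rows, so rows that repeat a pose let the fingers close, or fill a call up. It gives the time, the measured TCP pose, the force and the opening at its end, in the units of the state.
- ctrl.state(): the state, without advancing time (a new reading comes with each control period).
- ctrl.camera(name): name is "scene" or "side" or "wrist"; returns the picture (480x640x3 uint8, red, green, blue); there is no depth.
- ctrl.camera_params(name): a dict with "vfov" (degrees; the focal length in pixels is half the picture's height over the tangent of half this angle, whatever the lens; pixels are square), "cx", "cy" (the principal point, pixels), "R" (3x3) and "t" (3): a world point X has camera coordinates R X + t. Camera axes: x right, y down, z forward; pixel columns grow to the right and rows downward; lengths in mm; the calibration is good to about 2 mm. A picture is of the moment at which its call begins: read the wrist's pose just before it. camera_params takes no time and is no camera call; for the wrist camera it gives the pose at the moment of the call.
- ctrl.job_done(): hands the job in, once; it reports no verdict.
The state is a dict: "time": time; "joint_pos": joint angles; "dq": joint speeds; "joint_torque": joint torques, N m; "position": TCP position; "tcp_rot": TCP orientation; "ft_force": force on the tool from outside, world axes, zero at the start; "ft_torque": the same for the moment, N m; "gripper_width": finger opening in mm.
Only numpy, scipy, OpenCV 4.12 (cv2) and the standard library are available. Lean on these libraries where they do the work, as an engineer would, in place of code of your own. Each camera call takes 0.05 s, during which the arm holds its last target. There are 200 camera calls.

TASK

Take the turning bar from the rubber mat, slide its rod through the loop of the screw eye and use it as a lever to turn the eye clockwise (seen from above) until the eye is fully home and snug, without wringing the rubber buffer under it. Then draw the bar out and lay it flat back on the mat, set down and not dropped. Do not hold or push the mount or the eye with the fingers, and leave the hook and the other things on the bench where they are.

Things in the scene. Friction and masses are not known exactly. Their poses are not given: they have to be found in the camera images.
- bar: Turning bar, plain steel, about 0.24 kg, lying flat on the mat at the start. A square-edged dark grip block 60 x 16 x 26 mm (long, wide, high) with a round rod, 10 mm in diameter and with a rounded tip, standing out 80 mm from one end of it. Origin: centre of the block's underside. x runs along the rod towards its tip, z up; the block spans x -30 to 30 mm, the rod x 30 to 110 mm, its axis 13 mm above the underside. The balance point is near x = 14 mm.
- bar_tip (a point): End of the bar's rod, on its axis (110 mm ahead of the bar's origin, 13 mm above its underside); axes as the bar's.
- mat: Thin black rubber mat, 120 x 190 x 3 mm (x, y, z), fixed on the bench. Origin: centre of its underside; its y runs along the long side.
- mount: Mount fixed to the bench: steel plate 90 x 60 x 8 mm (x, y, z), on it a rubber buffer 40 mm in diameter, 30 mm high, a 3 mm washer and the screw eye. Origin: centre of the plate's underside, under the eye's axis. The eye starts 0.6 to 1.2 rad short of home, runs with 0.15 N m of friction and stays where left. Home is where it stops solid: hole's axis along the plate's x, give or take 0.3 rad.
- loop (a point): Centre of the hole in the screw eye's upright steel loop, on the eye's turning axis, 73 mm above the bench. Hole 14 mm, outside 36 mm in diameter, cheeks 14 mm thick. x is the hole's axis (level, turns with the eye), z up; enter from either side. The 10 mm rod is loose in it and swings some 0.2 to 0.4 rad either way before it bears and turns the eye, so the bar's angle does not tell the eye's.
- buffer (a joint): Twist of the stiff rubber buffer under the eye, rad, clockwise positive, 0 unloaded; a spring of 10 N m per rad. It shows the moment on the eye: 0.015 while running in. At home, snug means 0.3 to 0.5 N m (twist 0.03 to 0.05; with an 80 mm lever arm 4 to 6 N across the bar); above 0.65 N m (twist 0.065, either way) the rubber is wrung and spoilt. It springs back when let go.
- hook_mount: The second mount, fixed: the same plate and buffer with an open steel hook, 110 mm high overall. Origin: centre of the plate's underside. Not to be used.
- jar: Bystander: white jar with a lid, 64 mm in diameter, 85 mm high. Origin: centre of its underside.
- carton: Bystander: cardboard carton 70 x 100 x 45 mm. Origin: centre of its underside.
- tape: Bystander: roll of tape lying flat, 90 mm in diameter, 24 mm high. Origin: centre of its underside.
- spare_buffer: Bystander: loose rubber buffer, 40 mm in diameter, 30 mm high. Origin: centre of its underside.
- screwdriver: Bystander: screwdriver lying on the bench, nearer the robot than the mat. Origin: middle of its length, on the bench.
Things that resemble listed ones, but are neither listed nor needed, are in the scene too. Of the things like the bar, leave any that is green; of the rest the larger one is meant.

How it is judged (in metres and radians):
On the way, in this order (a step that is already met when the one before it is completed fails the run):
1. the bar's rod is through the loop of the eye (x of loop in the frame of bar between 0.035 and 0.1 m and y of loop in the frame of bar between -0.007 and 0.007 m and z of loop in the frame of bar between 0.006 and 0.02 m), for 0.1 s.
2. with the rod in the loop the eye is run home against its stop and pulled snug: a moment of 0.23 N m or more, well above the 0.15 N m at which it runs (all of step 1 and value of joint buffer above 0.023 rad and angle between the x axis of loop and the x axis of mount, either way round below 0.42 rad), for 0.15 s.
At the end, for the whole second after the job is handed in: The eye is home (pulled snug on the way; its hole's axis within 0.35 rad of the mount's x), the buffer untwisted (within 0.01 rad); the bar lies at rest on its underside on the mat, the middle of its grip block over the mat and its tip no more than 8 to 10 mm past the mat's edge (angle between the x axis of loop and the x axis of mount, either way round below 0.35 rad and value of joint buffer between -0.01 and 0.01 rad and x of bar in the frame of mat between -0.06 and 0.06 m and y of bar in the frame of mat between -0.095 and 0.095 m and x of bar_tip in the frame of mat between -0.068 and 0.068 m and y of bar_tip in the frame of mat between -0.105 and 0.105 m and height (world z) of bar below 0.008 m and angle between bar's own z axis and vertical below 0.12 rad and linear speed of bar below 0.02 m/s); the robot touches nothing.
It fails at once if the rubber buffer is wrung: twisted by more than 0.065 rad (0.65 N m) either way (value of joint buffer above 0.065 rad or value of joint buffer below -0.065 rad).
It fails at once if the fingers push on the mount or the eye with more than 3 N (contact force between the fingers and mount above 3 N).
It fails at once if the bar is dropped (falls free at over 0.6 m/s) (linear speed of bar above 0.6 m/s and contact force between the fingers and bar below 0.3 N).
It fails at once if a bystander is moved by more than 30 mm (distance of any of jar, carton, tape, spare_buffer, screwdriver from where it was at the start of the episode above 0.03 m).
It fails at once if the hook mount is pushed with more than 10 N (contact force between any of the arm, the fingers, bar and hook_mount above 10 N).
It also fails if it takes over 72 s, if anything falls off the work surface, if the arm or the gripper's body presses on something with over 40 N, if the wrist force passes 120 N, or if a joint passes its speed limit or range.

## Working session

There is one attempt and no reset: what is moved stays moved. The work goes in short steps, Python scripts to look and compute and a tool call to move; the robot and the scene stay as the last step left them, time stands still between calls to the robot, and variables do not carry over. Pictures are saved under pics/ and viewed, about 8 in all and at most 12, crops included, and the job is handed in when it is done.

Besides the shell and the picture viewer there is one more tool, called after "Request:" by a JSON object that holds its "name" and its "arguments". drive_tool: Moves the arm, as the interface text tells. Its arguments: {"type":"object","properties":{"deltas":{"type":"array","items":{"type":"array","items":{"type":"array","items":{"type":"number"}}}},"newtons":{"type":"number"}},"required":["deltas"]}

```bash
mkdir -p pics; cat > h.py <<'E'
import numpy as np, cv2
from bench import ctrl
def K(p):
    f=240/np.tan(np.radians(p["vfov"]/2)); return f,p["cx"],p["cy"]
def ground(p,u,v,z):
    f,cx,cy=K(p); R=np.array(p["R"]);t=np.array(p["t"])
    d=R.T@np.array([(u-cx)/f,(v-cy)/f,1]); c=-R.T@t
    return c+d*(z-c[2])/d[2]
def proj(p,X):
    f,cx,cy=K(p); c=np.array(p["R"])@np.array(X,float)+np.array(p["t"])
    return np.array([cx+f*c[0]/c[2],cy+f*c[1]/c[2]])
def snap(n,name):
    p=ctrl.camera_params(n); im=ctrl.camera(n)
    cv2.imwrite(f"pics/{name}.png",im[:,:,::-1]); return p,im
E
python3 - <<'E'
from h import *
for n in("scene","side","wrist"):
    p,_=snap(n,n+"0"); print(n,p["vfov"],p["cx"],p["cy"],np.round(-np.array(p["R"]).T@p["t"]),np.round(p["R"],2).tolist())
s=ctrl.state();print(s["time"],np.round(s["tcp_rot"],3).tolist(),s["ft_force"])
E
```

```text
scene 57.77373609299265 321.0927691214165 233.42335478900426 [925. 269. 921.] [[-0.59, 0.81, -0.01], [0.71, 0.51, -0.49], [-0.38, -0.3, -0.87]]
side 53.34949262775783 321.3171904568489 244.04414270179979 [ 454. -657.  802.] [[0.99, -0.14, -0.0], [-0.11, -0.76, -0.64], [0.09, 0.63, -0.77]]
wrist 59.984340788016475 317.0237304104632 240.1273583089108 [649.  73. 373.] [[1.0, -0.0, -0.0], [-0.0, -0.96, 0.29], [-0.0, -0.29, -0.96]]
0.15 [[-0.001, 1.0, 0.0], [0.0, 0.0, -1.0], [-1.0, -0.001, -0.0]] [-0.03057002 -0.88934409  0.25526357]
```

View pics/scene0.png

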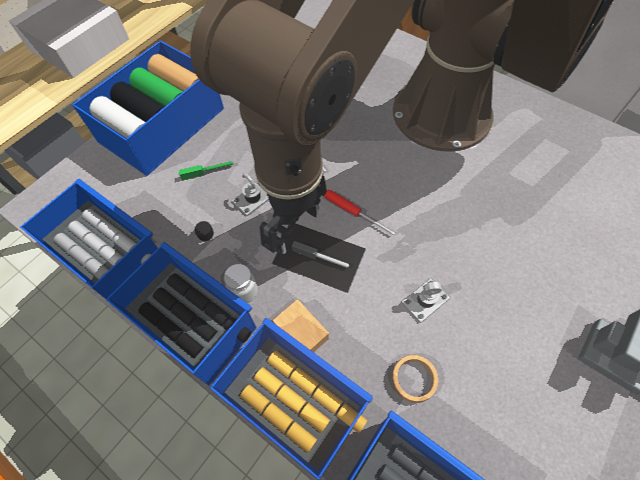

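View pics/side0.png

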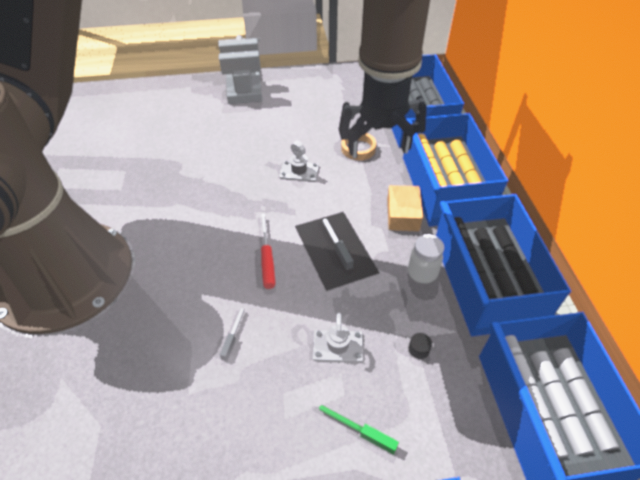

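The side view shows the mat at (337,248) with a bar on it (block 342,255; rod tip 327,222). It also shows a grey rod-like item at (232,335), a green one at (360,425), and mounts at (299,165) and (340,345). I'll take one close crop sheet of the candidates.

```bash
python3 - <<'E'
from h import *
im=cv2.imread("pics/side0.png"); sc=cv2.imread("pics/scene0.png")
def c(i,x,y,s=50,h=50): return cv2.resize(i[y-h:y+h,x-s:x+s],(400,300) if False else (300,300),interpolation=cv2.INTER_CUBIC)
a=np.hstack([cv2.resize(im[125:185,270:330],(266,266),interpolation=2),cv2.resize(im[310:370,310:370],(266,266),interpolation=2),cv2.resize(sc[270:330,395:455],(266,266),interpolation=2)])
b=np.hstack([cv2.resize(im[205:295,290:380],(266,266),interpolation=2),cv2.resize(im[295:365,195:265],(266,266),interpolation=2),cv2.resize(sc[215:295,270:370],(266,266),interpolation=2)])
cv2.imwrite("pics/crop1.png",np.vstack([a,b]))
p=ctrl.camera_params("side")
for n,u,v,z in[("barblk",342,255,16),("tip",327,222,16),("decoyA",229,345,10),("decoyB",242,315,10),("mA plate",300,172,8),("mB plate",339,347,8)]: print(n,np.round(ground(p,u,v,z)))
p=ctrl.camera_params("scene")
for n,u,v,z in[("barblk",305,249,20),("tip",348,265,16),("mA",426,300,8),("mB",247,200,8)]: print(n,np.round(ground(p,u,v,z)))
E
```

```text
barblk [582. -46.  16.]
tip [564.  52.  16.]
decoyA [ 342. -219.   10.]
decoyB [ 368. -158.   10.]
mA plate [524. 234.   8.]
mB plate [ 541. -251.    8.]
barblk [584. -43.  20.]
tip [557.  60.  16.]
mA [523. 245.   8.]
mB [ 555. -250.    8.]
```

View pics/crop1.png

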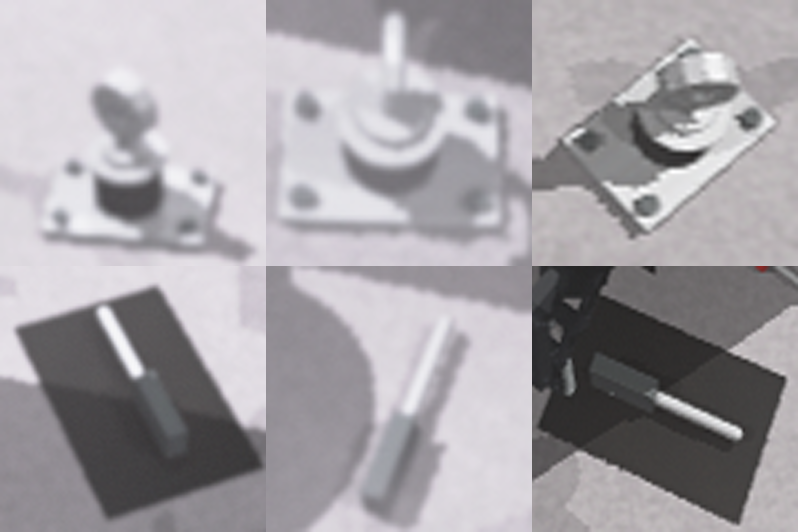

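View pics/wrist0.png

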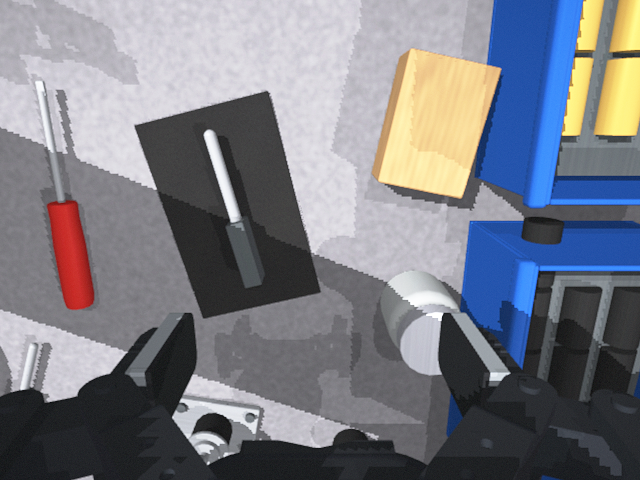

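The eye with a closed loop is mount A, near (523,240). The hook is mount B, near (548,-250). The bar candidates in the side view are the dark bar on the mat (342,255), a paler, thinner grey one off the mat (232,335), and a green one (360,425). I choose the one on the mat. Next I measure it and move above the eye for a close look.

```bash
python3 - <<'E'
from h import *
p=ctrl.camera_params("wrist")
g=lambda u,v,z: np.round(ground(p,u,v,z),1)
t=g(209,131,16); print("tip",t)
for n,u,v,z in[("blkfarTopL",247,288,29),("blkfarTopR",263,284,29),("blknearL",228,223,29),("blknearR",247,219,29),("rodbase",236,221,16)]: print(n,g(u,v,z))
print("mat",[g(u,v,3).tolist() for u,v in[(135,126),(269,92),(320,292),(203,318)]])
E
```

```text
tip [559.1  59.2  16. ]
blkfarTopL [586.  -76.8  29. ]
blkfarTopR [600.5 -72.9  29. ]
blknearL [572.8 -16.5  29. ]
blknearR [589.2 -13.   29. ]
rodbase [577.1 -18.1  16. ]
mat [[492.5, 62.9, 3.0], [608.7, 90.3, 3.0], [651.7, -92.4, 3.0], [536.1, -120.2, 3.0]]
```

Request:
{"name": "drive_tool", "arguments": {"deltas": [[[0, 0, 0, -0.016, 0.029, -0.004, 0.0854], [0, 0, 0, -0.032, 0.059, -0.009, 0.0854], [0, 0, 0, -0.048, 0.088, -0.013, 0.0854], [0, 0, 0, -0.064, 0.118, -0.018, 0.0854], [0, 0, 0, -0.08, 0.147, -0.022, 0.0854], [0, 0, 0, -0.096, 0.176, -0.026, 0.0854], [0, 0, 0, -0.112, 0.206, -0.031, 0.0854], [0, 0, 0, -0.127, 0.235, -0.035, 0.0854], [0, 0, 0, -0.127, 0.235, -0.035, 0.0854], [0, 0, 0, -0.127, 0.235, -0.035, 0.0854]]]}}

```text
time: 0.98
position: [521.7, 236.3, 189.4]
tcp_rot: [[-0.002, 1.0, 0.003], [-0.0, 0.003, -1.0], [-1.0, -0.002, 0.0]]
ft_force: [1.3, -0.3, 0.3]
gripper_width: 85.4
```

```bash
python3 - <<'E'
from h import *
s=ctrl.state();print(s["time"],np.round(s["position"],1),np.round(s["ft_force"],2),np.round(s["ft_torque"],3))
snap("wrist","w1")
E
```

```text
0.9833 [521.7 236.3 189.4] [ 1.28 -0.28  0.3 ] [0.007 0.002 0.027]
```

View pics/w1.png

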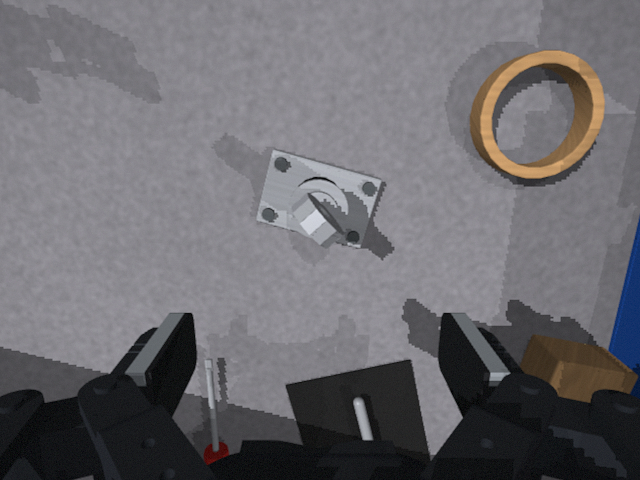

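The eye's plate has corners near (272,150), (385,182), (360,248) and (257,222). The loop's upper rim is at about (318,218). I'll zoom in to read the hole's axis.

```bash
python3 - <<'E'
from h import *
im=cv2.imread("pics/w1.png")
cv2.imwrite("pics/c2.png",cv2.resize(im[140:260,240:400],(800,600),interpolation=cv2.INTER_CUBIC))
p=ctrl.camera_params("wrist")
c=[ground(p,u,v,8) for u,v in[(272,150),(385,182),(360,248),(257,222)]]
print(np.round(c,1),np.round(np.mean(c,0),1))
d=c[1]-c[0]+c[2]-c[3]; print(np.degrees(np.arctan2(d[1],d[0])))
ce=np.mean(c,0)
for z in (41,73,91): print(z,np.round(proj(p,[ce[0],ce[1],z]),1))
E
```

```text
[[486.6 281.1   8. ]
 [575.8 256.2   8. ]
 [557.6 200.9   8. ]
 [472.5 223.2   8. ]] [523.1 240.3   8. ]
-15.185103997228596
41 [318.9 210.7]
73 [319.1 221.6]
91 [319.2 228.9]
```

View pics/c2.png

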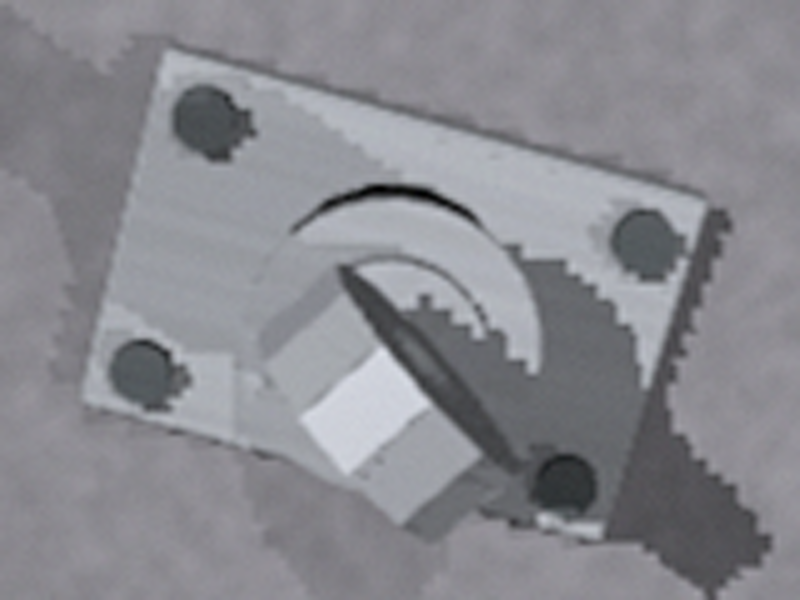

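Eye located: axis at about (523,240.5), hole axis at about +40° in world, plate x at -15°, so it is roughly 0.96 rad short of home. I'll enter from the NE, with the bar heading 220°, and turn clockwise. The bar block's centre is at about (586,-46), heading 103.5°. Now I fetch it.

Request:
{"name": "drive_tool", "arguments": {"deltas": [[[0, 0, 2, 0.008, -0.035, -0.005, 0.0854], [0, 0, 4, 0.016, -0.07, -0.01, 0.0854], [0, 0, 6, 0.024, -0.105, -0.02, 0.0854], [0, 0, 8, 0.032, -0.14, -0.03, 0.0854], [0, 0, 10, 0.04, -0.175, -0.04, 0.0854], [0, 0, 12, 0.048, -0.21, -0.055, 0.0854], [0, 0, 13.5, 0.056, -0.246, -0.07, 0.0854], [0, 0, 13.5, 0.064, -0.282, -0.08, 0.0854], [0, 0, 13.5, 0.064, -0.282, -0.09, 0.0854], [0, 0, 13.5, 0.064, -0.282, -0.09, 0.0854]]]}}

```text
time: 1.87
position: [585.8, -49.8, 97.8]
tcp_rot: [[-0.003, 0.973, 0.23], [-0.0, 0.23, -0.973], [-1.0, -0.003, -0.0]]
ft_force: [-2.1, 0.6, -0.8]
gripper_width: 85.7
```

```bash
python3 - <<'E'
from h import *
s=ctrl.state();print(s["time"],np.round(s["position"],1))
R=np.array(s["tcp_rot"]);print(np.degrees(np.arctan2(R[1,1],R[0,1])))
p,im=snap("wrist","w2")
print([np.round(proj(p,X),0).tolist() for X in([586,-46,29],[560.3,61,16])])
E
```

```text
1.8667 [585.8 -49.8  97.8]
13.322862435147112
[[321.0, 246.0], [320.0, 29.0]]
```

View pics/w2.png

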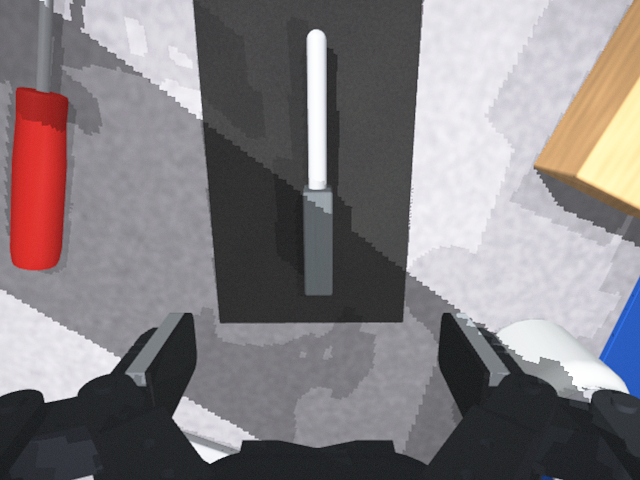

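The bar stands upright in the view: block centre (318,243), tip (316,29), within 2 mm of the prediction (321,246 / 320,29). The jar clears the right finger by about 15 mm. I go down and grip.

Request:
{"name": "drive_tool", "arguments": {"deltas": [[[0, 0, 0, -0.001, 0.004, -0.02, 0.0854], [0, 0, 0, -0.001, 0.004, -0.04, 0.07], [0, 0, 0, -0.001, 0.004, -0.055, 0.06], [0, 0, 0, -0.001, 0.004, -0.064, 0.04], [0, 0, 0, -0.001, 0.004, -0.066, 0.03], [0, 0, 0, -0.001, 0.004, -0.066, 0.02], [0, 0, 0, -0.001, 0.004, -0.066, 0.0], [0, 0, 0, -0.001, 0.004, -0.066, 0.0], [0, 0, 0, -0.001, 0.004, -0.066, 0.0], [0, 0, 0, -0.001, 0.004, -0.066, 0.0]]], "newtons": 70}}

```text
time: 2.75
position: [585.2, -44.4, 33.5]
tcp_rot: [[-0.002, 0.973, 0.232], [-0.0, 0.232, -0.973], [-1.0, -0.002, -0.0]]
ft_force: [-0.3, -0.5, 0.2]
gripper_width: -0.1
```

The fingers closed to zero, so the grasp missed. I'll look before moving.

```bash
python3 - <<'E'
from h import *
s=ctrl.state();print(s["time"],np.round(s["position"],1),s["gripper_width"],np.round(s["ft_force"],1))
p,im=snap("wrist","w3"); ps,ims=snap("side","s3")
a=cv2.resize(im,(400,300)); 
b=cv2.resize(ims[190:310,270:430],(400,300),interpolation=2)
cv2.imwrite("pics/c3.png",np.hstack([a,b])[:,:,::-1])
print(proj(p,[585,-45,16]), proj(ps,[585,-45,29]),proj(ps,[585,-45,8]))
E
```

```text
2.75 [585.2 -44.4  33.5] -0.099864492924109 [-0.3 -0.5  0.2]
[318.16804726 291.21383744] [343.68487764 250.70490583] [343.36487911 256.95137526]
```

View pics/c3.png

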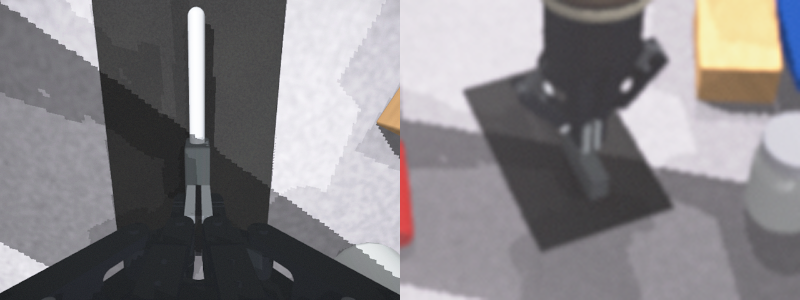

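```bash
python3 - <<'E'
from h import *
p=ctrl.camera_params("wrist"); s=ctrl.state(); R=np.array(s["tcp_rot"]);T=np.array(s["position"])
for X in[[25,0,0],[25,8,0],[25,8,-11],[25,-8,-11],[6,8,-11],[6,-8,-11],[-10,8,-11]]: print("tool",X,np.round(proj(p,T+R@np.array(X,float))/2,1))
for u,v,z,n in[(392,16,16,"tip"),(392,16,20,"tip"),(394,276,16,"rodbase"),(396,286,29,"blk front top"),(372,290,29,"L"),(420,290,29,"R")]: print(n,np.round(ground(p,u,v,z),1))
q=ctrl.camera_params("side")
for y in(-30,0,30): print(np.round(proj(q,[585.3-y*.233,-45+y*.972,29]),1))
im=cv2.imread("pics/w3.png"); print(im[300,350:450:3].mean(1).astype(int)); print(im[380,350:450:3].mean(1).astype(int)); print(im[420,350:450:3].mean(1).astype(int))
E
```

```text
tool [25, 0, 0] [159.4 141.6]
tool [25, 8, 0] [168.3 141.6]
tool [25, 8, -11] [168.4 130.1]
tool [25, -8, -11] [150.4 130.2]
tool [6, 8, -11] [169.5 138.2]
tool [6, -8, -11] [149.5 138.2]
tool [-10, 8, -11] [170.6 146.5]
tip [585.7  65.4  16. ]
tip [585.3  64.5  20. ]
rodbase [614.7 -30.5  16. ]
blk front top [613.  -29.9  29. ]
L [604.2 -33.8  29. ]
R [622.8 -29.3  29. ]
[349.6 261.3]
[343.8 250.7]
[338.2 240.5]
[ 49  54  52  48  50  50  50  48  50  50  52  47  51  47  48  47  48  51
  49  48  47  49  47  48  41  51  48  65 230 239 239 237 233 231]
[34 37 41 41 41 39 41 41 40 44 40 44 42 42 41 38 39 39 42 40 41 43 39 42
 43 42 41 38 41 38 37 41 43 42]
[ 40  43  43  38  41  39  38  40  46  37  38  36  39  39  41  39  37  39
  55  51  50  51  55  55  48  48  47  48  43 111 147 121  33  39]
```

```bash
python3 - <<'E'
from h import *
a=cv2.imread("pics/w3.png")[200:380,240:400]; b=cv2.imread("pics/s3.png")[215:285,310:380]
cv2.imwrite("pics/c4.png",np.hstack([cv2.resize(a,(400,450),interpolation=2),cv2.resize(b,(400,450),interpolation=2)]))
E
```

```text
(no output)
```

View pics/c4.png

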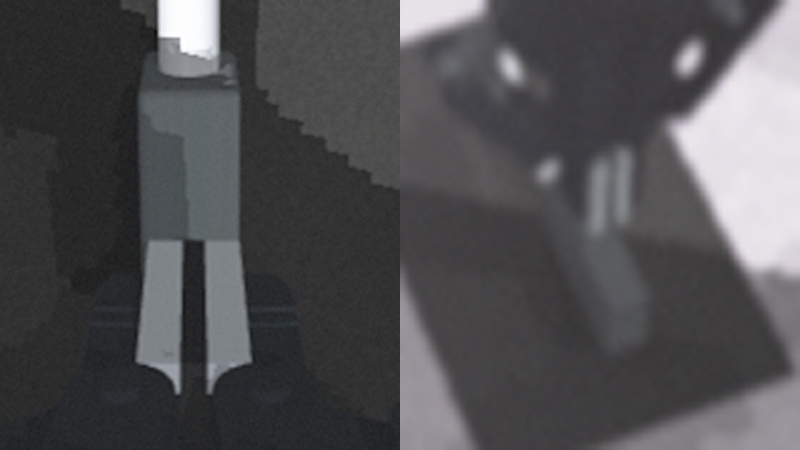

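```bash
python3 - <<'E'
from h import *
p=ctrl.camera_params("wrist"); s=ctrl.state()
for u,v,z,n in[(312,13,16,"tip"),(316,230,16,"rodbase"),(316,236,29,"blk front top"),(296,237,29,"L"),(336,237,29,"R"),(316,296,29,"pad entry")]: print(n,np.round(ground(p,u,v,z),1))
print(s["joint_pos"],np.round(s["ft_torque"],3),np.round(s["joint_torque"],2))
E
```

```text
tip [557.6  59.7  16. ]
rodbase [577.5 -18.3  16. ]
blk front top [577.3 -17.1  29. ]
L [569.9 -19.2  29. ]
R [584.9 -15.7  29. ]
pad entry [583.1 -41.5  29. ]
[-7.27882139e+00  3.69675756e+01  1.08143703e+02 -5.79833260e-02
  3.50128032e+01 -2.06388636e+01] [ 0.067  0.049 -0.029] [ 5.000e-02 -9.407e+01 -2.629e+01 -0.000e+00  3.000e-02  0.000e+00]
```

Request:
{"name": "drive_tool", "arguments": {"deltas": [[[0, 0, 0, 0, 0, 0, 0.0], [0, 0, 0, 0, 0, 0, 0.0], [0, 0, 0, 0, 0, 0, 0.01], [0, 0, 0, 0, 0, 0, 0.02], [0, 0, 0, 0, 0, 0, 0.05], [0, 0, 0, 0, 0, 0, 0.05], [0, 0, 0, 0, 0, 0, 0.05], [0, 0, 0, 0, 0, 0, 0.05], [0, 0, 0, 0, 0, 0, 0.05], [0, 0, 0, 0, 0, 0, 0.05]]]}}

```text
time: 3.68
position: [585.0, -44.4, 33.2]
tcp_rot: [[-0.002, 0.973, 0.232], [-0.0, 0.232, -0.973], [-1.0, -0.002, -0.0]]
ft_force: [0.9, 0.2, 0.0]
gripper_width: 49.7
```

The fingers closed above the block: both views place the tips at about z 44, not the 8 the stated tool length implies, and there is no contact force. The bar has not moved (tip 557.6,59.7). I'll open and feel downward carefully, watching the force.

Request:
{"name": "drive_tool", "arguments": {"deltas": [[[0, 0, 0, 0, -0.001, -0.002, 0.05], [0, 0, 0, 0, -0.001, -0.003, 0.05], [0, 0, 0, 0, -0.001, -0.004, 0.05], [0, 0, 0, 0, -0.001, -0.005, 0.05], [0, 0, 0, 0, -0.001, -0.006, 0.05], [0, 0, 0, 0, -0.001, -0.007, 0.05], [0, 0, 0, 0, -0.001, -0.008, 0.05], [0, 0, 0, 0, -0.001, -0.009, 0.05], [0, 0, 0, 0, -0.001, -0.01, 0.05], [0, 0, 0, 0, -0.001, -0.01, 0.05]]]}}

```text
time: 4.52
position: [584.9, -45.4, 23.0]
tcp_rot: [[-0.003, 0.973, 0.232], [-0.0, 0.232, -0.973], [-1.0, -0.003, -0.0]]
ft_force: [-0.5, 0.1, 0.5]
gripper_width: 50.3
```

Request:
{"name": "drive_tool", "arguments": {"deltas": [[[0, 0, 0, 0, 0, -0.003, 0.05], [0, 0, 0, 0, 0, -0.006, 0.05], [0, 0, 0, 0, 0, -0.009, 0.05], [0, 0, 0, 0, 0, -0.011, 0.05], [0, 0, 0, 0, 0, -0.013, 0.05], [0, 0, 0, 0, 0, -0.015, 0.05], [0, 0, 0, 0, 0, -0.017, 0.05], [0, 0, 0, 0, 0, -0.018, 0.05], [0, 0, 0, 0, 0, -0.019, 0.05], [0, 0, 0, 0, 0, -0.019, 0.05]]]}}

```text
time: 5.35
position: [584.8, -45.4, 3.8]
tcp_rot: [[-0.003, 0.973, 0.232], [-0.0, 0.232, -0.973], [-1.0, -0.003, -0.0]]
ft_force: [-0.0, 0.2, -0.4]
gripper_width: 49.9
```

```bash
python3 - <<'E'
from h import *
a=cv2.cvtColor(ctrl.camera("wrist"),cv2.COLOR_RGB2BGR); b=cv2.cvtColor(ctrl.camera("side"),cv2.COLOR_RGB2BGR)[205:295,300:390]
cv2.imwrite("pics/c5.png",np.hstack([cv2.resize(a[180:440,160:480],(400,325)),cv2.resize(b,(325,325),interpolation=2)]))
E
```

```text
(no output)
```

View pics/c5.png

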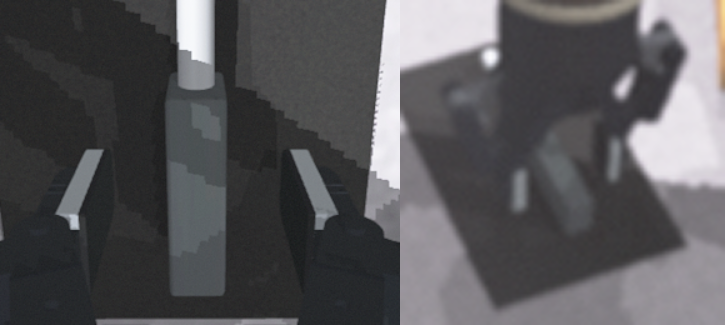

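The fingers straddle the block (block centre at crop 197,200, pads 100 and 290), with the tips still about 15 mm up. The real tips therefore sit roughly 11 mm behind the reported TCP, and from here on I use that offset. I lower 6 mm more and close.

Request:
{"name": "drive_tool", "arguments": {"deltas": [[[0, 0, 0, 0, 0, -0.002, 0.05], [0, 0, 0, 0, 0, -0.004, 0.05], [0, 0, 0, 0, 0, -0.006, 0.05], [0, 0, 0, 0, 0, -0.006, 0.03], [0, 0, 0, 0, 0, -0.006, 0.01], [0, 0, 0, 0, 0, -0.006, 0.0], [0, 0, 0, 0, 0, -0.006, 0.0], [0, 0, 0, 0, 0, -0.006, 0.0], [0, 0, 0, 0, 0, -0.006, 0.0], [0, 0, 0, 0, 0, -0.006, 0.0]]], "newtons": 70}}

```text
time: 6.28
position: [584.9, -45.4, -1.9]
tcp_rot: [[-0.002, 0.973, 0.232], [-0.0, 0.232, -0.973], [-1.0, -0.002, -0.0]]
ft_force: [-1.3, -0.3, 4.9]
gripper_width: 14.6
```

Request:
{"name": "drive_tool", "arguments": {"deltas": [[[0, 0, 0, 0, 0, 0.02, 0.0], [0, 0, 0, 0, 0, 0.05, 0.0], [0, 0, 0, 0, 0, 0.08, 0.0], [0, 0, 6, 0.002, 0.015, 0.105, 0.0], [0, 0, 13, 0.005, 0.04, 0.105, 0.0], [0, 0, 20, 0.007, 0.06, 0.105, 0.0], [0, 0, 27, 0.01, 0.085, 0.105, 0.0], [0, 0, 34, 0.013, 0.11, 0.105, 0.0], [0, 0, 41, 0.016, 0.13, 0.105, 0.0], [0, 0, 48, 0.018, 0.15, 0.105, 0.0]]]}}

```text
time: 7.12
position: [602.9, 105.9, 102.9]
tcp_rot: [[-0.002, 0.473, 0.881], [-0.002, 0.881, -0.473], [-1.0, -0.002, -0.0]]
ft_force: [0.1, 0.4, -1.2]
gripper_width: 14.9
```

Request:
{"name": "drive_tool", "arguments": {"deltas": [[[0, 0, 7, 0.003, 0.022, 0, 0.0], [0, 0, 14, 0.006, 0.045, 0, 0.0], [0, 0, 21, 0.009, 0.068, 0, 0.0], [0, 0, 28, 0.012, 0.09, 0, 0.0], [0, 0, 35, 0.015, 0.112, 0, 0.0], [0, 0, 42, 0.018, 0.135, 0, 0.0], [0, 0, 49, 0.021, 0.158, 0, 0.0], [0, 0, 56, 0.024, 0.18, 0, 0.0], [0, 0, 62, 0.026, 0.2, 0, 0.0], [0, 0, 66, 0.027, 0.215, 0, 0.0]]]}}

```text
time: 7.95
position: [629.8, 322.6, 102.5]
tcp_rot: [[0.001, -0.618, 0.786], [-0.002, 0.786, 0.618], [-1.0, -0.002, -0.001]]
ft_force: [0.1, 0.1, -2.3]
gripper_width: 14.8
```

Request:
{"name": "drive_tool", "arguments": {"deltas": [[[0, 0, 1, 0, 0.003, -0.01, 0.0], [0, 0, 2, 0, 0.006, -0.02, 0.0], [0, 0, 2, 0, 0.008, -0.03, 0.0], [0, 0, 2, 0, 0.008, -0.04, 0.0], [0, 0, 2, 0, 0.008, -0.045, 0.0], [0, 0, 2, 0, 0.008, -0.0475, 0.0], [0, 0, 2, 0, 0.008, -0.0475, 0.0], [0, 0, 2, 0, 0.008, -0.0475, 0.0], [0, 0, 2, 0, 0.008, -0.0475, 0.0], [0, 0, 2, 0, 0.008, -0.0475, 0.0]]]}}

```text
time: 8.78
position: [630.2, 330.6, 55.7]
tcp_rot: [[0.002, -0.645, 0.765], [-0.002, 0.765, 0.645], [-1.0, -0.002, 0.0]]
ft_force: [-0.2, -0.2, -0.3]
gripper_width: 14.5
```

```bash
cat >> h.py <<'E'
def pose():
    s=ctrl.state(); R=np.array(s["tcp_rot"]); return s,np.array(s["position"]),np.degrees(np.arctan2(R[1,1],R[0,1]))+90
E
python3 - <<'E'
from h import *
s,T,h=pose(); print(s["time"],np.round(T,1),h)
p,im=snap("wrist","w6"); q,ims=snap("side","s6")
u=np.array([np.cos(np.radians(h)),np.sin(np.radians(h)),0])
L=np.array([523,240.5,73]); tip=T+110*u; tip[2]=T[2]+4.9+13
print("tip pred",np.round(tip,1),"wrist",np.round(proj(p,tip)),"loop",np.round(proj(p,L)),"looptop",np.round(proj(p,L+[0,0,18])), "side tip",np.round(proj(q,tip)),"side loop",np.round(proj(q,L)))
b=ims[120:210,260:380]
cv2.imwrite("pics/c6.png",np.hstack([cv2.resize(im,(480,360)),cv2.resize(b,(320,240),interpolation=2) if 0 else cv2.resize(ims[105:225,260:366],(318,360),interpolation=2)])[:,:,::-1])
E
```

```text
8.7833 [630.2 330.6  55.7] 220.13644686356403
tip pred [546.1 259.7  73.6] wrist [319. -17.] loop [ 320. -150.] looptop [ 320. -200.] side tip [307. 143.] side loop [298. 149.]
```

View pics/c6.png

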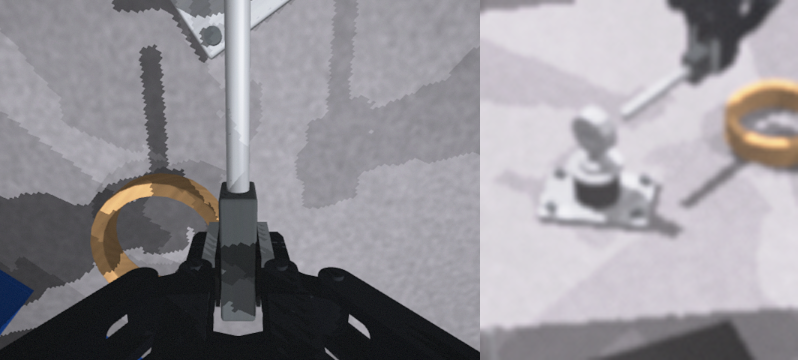

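The rod is straight in the grip. The side view's tip at (307,143) and loop at (298,148) both match predictions (307,143 / 298,149). I insert slowly along heading 220°.

Request:
{"name": "drive_tool", "arguments": {"deltas": [[[0, 0, 0, -0.0031, -0.0026, -0.0006, 0.0], [0, 0, 0, -0.0061, -0.0052, -0.0006, 0.0], [0, 0, 0, -0.0092, -0.0077, -0.0006, 0.0], [0, 0, 0, -0.0122, -0.0103, -0.0006, 0.0], [0, 0, 0, -0.0145, -0.0122, -0.0006, 0.0], [0, 0, 0, -0.0168, -0.0142, -0.0006, 0.0], [0, 0, 0, -0.0191, -0.0161, -0.0006, 0.0], [0, 0, 0, -0.0207, -0.0174, -0.0006, 0.0], [0, 0, 0, -0.0222, -0.0187, -0.0006, 0.0], [0, 0, 0, -0.0229, -0.0193, -0.0006, 0.0]]]}}

```text
time: 9.72
position: [607.2, 311.7, 55.1]
tcp_rot: [[0.002, -0.645, 0.765], [-0.001, 0.765, 0.645], [-1.0, -0.002, 0.001]]
ft_force: [-1.0, 4.9, -1.2]
gripper_width: 14.7
```

Request:
{"name": "drive_tool", "arguments": {"deltas": [[[0, 0, 0, -0.0005, 0.0006, 0, 0.0], [0, 0, 0, -0.001, 0.0011, 0, 0.0], [0, 0, 0, -0.001, 0.0011, 0, 0.0], [0, 0, 0, -0.0025, -0.0002, 0, 0.0], [0, 0, 0, -0.004, -0.0014, 0, 0.0], [0, 0, 0, -0.0056, -0.0028, 0, 0.0], [0, 0, 0, -0.0071, -0.004, 0, 0.0], [0, 0, 0, -0.0087, -0.0054, 0, 0.0], [0, 0, 0, -0.0087, -0.0054, 0, 0.0], [0, 0, 0, -0.0087, -0.0054, 0, 0.0]]]}}

```text
time: 10.55
position: [598.4, 306.1, 55.1]
tcp_rot: [[0.002, -0.645, 0.765], [-0.001, 0.765, 0.645], [-1.0, -0.002, 0.001]]
ft_force: [-0.1, -0.3, -1.8]
gripper_width: 14.9
```

```bash
cat >> h.py <<'E'
def rep(L=(522,242)):
    s,T,h=pose(); F=np.array(s["ft_force"]);M=np.array(s["ft_torque"])
    u=np.array([np.cos(np.radians(h)),np.sin(np.radians(h))]); n=np.array([-u[1],u[0]])
    r=T[:2]-np.array(L)
    print("t%.2f"%s["time"],np.round(T,1),"h%.1f"%h,"F",np.round(F,2),"M",np.round(M,3),"ax%.1f lat%.1f"%(F[:2]@u,F[:2]@n),"loop x,y in bar",np.round([-r@u,-r@n],1),"Mz_eye on tool %.3f"%(M[2]+r[0]*F[1]/1e3-r[1]*F[0]/1e3))
E
python3 -c "from h import *;rep()"
```

```text
t10.55 [598.4 306.1  55.1] h220.1 F [-0.09 -0.31 -1.82] M [-0.033 -0.013 -0.026] ax0.3 lat0.2 loop x,y in bar [99.7 -0.2] Mz_eye on tool -0.044
```

Force is gone and the tip is through. I advance another 22 mm.

Request:
{"name": "drive_tool", "arguments": {"deltas": [[[0, 0, 0, -0.0023, -0.0019, 0, 0.0], [0, 0, 0, -0.0046, -0.0039, 0, 0.0], [0, 0, 0, -0.0069, -0.0058, 0, 0.0], [0, 0, 0, -0.0092, -0.0077, 0, 0.0], [0, 0, 0, -0.0115, -0.0097, 0, 0.0], [0, 0, 0, -0.0138, -0.0116, 0, 0.0], [0, 0, 0, -0.0153, -0.0129, 0, 0.0], [0, 0, 0, -0.0168, -0.0142, 0, 0.0], [0, 0, 0, -0.0168, -0.0142, 0, 0.0], [0, 0, 0, -0.0168, -0.0142, 0, 0.0]]]}}

```text
time: 11.38
position: [581.6, 291.9, 55.2]
tcp_rot: [[0.002, -0.644, 0.765], [-0.001, 0.765, 0.644], [-1.0, -0.002, 0.001]]
ft_force: [-0.6, -0.8, -2.8]
gripper_width: 14.5
```

```bash
python3 - <<'E'
from h import *
rep()
p=ctrl.camera_params("side")
ims=cv2.cvtColor(ctrl.camera("side"),cv2.COLOR_RGB2BGR);cv2.imwrite("pics/s7.png",ims)
E
```

```text
t11.38 [581.6 291.9  55.2] h220.1 F [-0.59 -0.76 -2.84] M [ 0.035 -0.053  0.066] ax0.9 lat0.2 loop x,y in bar [77.8 -0.3] Mz_eye on tool 0.050
```

```bash
cat >> h.py <<'E'
def arc(D,n=10,L=(522,242),hold=1):
    s,T,h=pose(); r=T[:2]-np.array(L); o=[]
    for i in range(1,11):
        a=-D*min(1,i/(n-hold)); c,q=np.cos(np.radians(a)),np.sin(np.radians(a))
        d=np.array([[c,-q],[q,c]])@r-r; o.append([0,0,round(a,1),round(d[0]/1e3,4),round(d[1]/1e3,4),0,0.0])
    print(o)
E
python3 -c "from h import *;arc(24)"
```

```text
[[0, 0, -2.7, np.float64(0.0023), np.float64(-0.0028), 0, 0.0], [0, 0, -5.3, np.float64(0.0044), np.float64(-0.0058), 0, 0.0], [0, 0, -8.0, np.float64(0.0064), np.float64(-0.0088), 0, 0.0], [0, 0, -10.7, np.float64(0.0082), np.float64(-0.0119), 0, 0.0], [0, 0, -13.3, np.float64(0.0099), np.float64(-0.0151), 0, 0.0], [0, 0, -16.0, np.float64(0.0115), np.float64(-0.0184), 0, 0.0], [0, 0, -18.7, np.float64(0.0129), np.float64(-0.0217), 0, 0.0], [0, 0, -21.3, np.float64(0.0141), np.float64(-0.0252), 0, 0.0], [0, 0, -24, np.float64(0.0152), np.float64(-0.0286), 0, 0.0], [0, 0, -24, np.float64(0.0152), np.float64(-0.0286), 0, 0.0]]
```

Request:
{"name": "drive_tool", "arguments": {"deltas": [[[0, 0, -2.7, 0.0023, -0.0028, 0, 0.0], [0, 0, -5.3, 0.0044, -0.0058, 0, 0.0], [0, 0, -8, 0.0064, -0.0088, 0, 0.0], [0, 0, -10.7, 0.0082, -0.0119, 0, 0.0], [0, 0, -13.3, 0.0099, -0.0151, 0, 0.0], [0, 0, -16, 0.0115, -0.0184, 0, 0.0], [0, 0, -18.7, 0.0129, -0.0217, 0, 0.0], [0, 0, -21.3, 0.0141, -0.0252, 0, 0.0], [0, 0, -24, 0.0152, -0.0286, 0, 0.0], [0, 0, -24, 0.0152, -0.0286, 0, 0.0]]]}}

```text
time: 12.27
position: [597.5, 263.9, 55.3]
tcp_rot: [[0.003, -0.274, 0.962], [-0.001, 0.962, 0.274], [-1.0, -0.001, 0.002]]
ft_force: [-0.4, 7.7, -3.0]
gripper_width: 14.4
```

```bash
sed -i 's/round(d\[0\]\/1e3,4)/round(float(d[0])\/1e3,4)/;s/round(d\[1\]\/1e3,4)/round(float(d[1])\/1e3,4)/' h.py; python3 -c "
from h import *
rep()
for i in range(3): ctrl.camera('side'); rep()
arc(15)"
```

```text
t12.27 [597.5 263.9  55.3] h195.9 F [-0.41  7.73 -3.02] M [ 1.256 -0.007 -0.422] ax-1.7 lat-7.5 loop x,y in bar [78.6  0.4] Mz_eye on tool 0.171
t12.32 [597.5 264.1  55.3] h196.0 F [-1.    7.87 -3.13] M [ 1.15   0.013 -0.417] ax-1.2 lat-7.8 loop x,y in bar [78.6  0.4] Mz_eye on tool 0.199
t12.37 [597.4 264.2  55.3] h196.1 F [-1.1   6.71 -3.04] M [ 1.116 -0.027 -0.417] ax-0.8 lat-6.7 loop x,y in bar [78.6  0.5] Mz_eye on tool 0.113
t12.42 [597.4 264.3  55.3] h196.1 F [-0.37  7.23 -2.44] M [ 1.063 -0.039 -0.389] ax-1.6 lat-7.0 loop x,y in bar [78.6  0.5] Mz_eye on tool 0.165
[[0, 0, -1.7, 0.0006, -0.0022, 0, 0.0], [0, 0, -3.3, 0.0012, -0.0044, 0, 0.0], [0, 0, -5.0, 0.0017, -0.0067, 0, 0.0], [0, 0, -6.7, 0.0021, -0.0089, 0, 0.0], [0, 0, -8.3, 0.0024, -0.0112, 0, 0.0], [0, 0, -10.0, 0.0027, -0.0134, 0, 0.0], [0, 0, -11.7, 0.0029, -0.0157, 0, 0.0], [0, 0, -13.3, 0.0031, -0.018, 0, 0.0], [0, 0, -15, 0.0032, -0.0203, 0, 0.0], [0, 0, -15, 0.0032, -0.0203, 0, 0.0]]
```

The moment reads about 0.16 N m, so the eye is running in. I continue 15°, easing +1 mm in y to relieve the side load.

Request:
{"name": "drive_tool", "arguments": {"deltas": [[[0, 0, -1.7, 0.0006, -0.0017, 0, 0.0], [0, 0, -3.3, 0.0012, -0.0034, 0, 0.0], [0, 0, -5.0, 0.0017, -0.0057, 0, 0.0], [0, 0, -6.7, 0.0021, -0.0079, 0, 0.0], [0, 0, -8.3, 0.0024, -0.0102, 0, 0.0], [0, 0, -10.0, 0.0027, -0.0124, 0, 0.0], [0, 0, -11.7, 0.0029, -0.0147, 0, 0.0], [0, 0, -13.3, 0.0031, -0.017, 0, 0.0], [0, 0, -15, 0.0032, -0.0193, 0, 0.0], [0, 0, -15, 0.0032, -0.0193, 0, 0.0]]]}}

```text
time: 13.25
position: [600.6, 244.7, 55.3]
tcp_rot: [[0.002, -0.017, 1.0], [-0.001, 1.0, 0.017], [-1.0, -0.001, 0.002]]
ft_force: [-1.6, 2.2, -2.0]
gripper_width: 14.9
```

```bash
python3 -c "
from h import *
L=(522,243)
rep(L)
for i in range(3): ctrl.camera('side'); rep(L)
arc(5,L=L)"
```

```text
t13.25 [600.6 244.7  55.3] h180.9 F [-1.62  2.15 -2.05] M [ 0.423  0.202 -0.079] ax1.6 lat-2.2 loop x,y in bar [78.6  0.4] Mz_eye on tool 0.093
t13.30 [600.6 244.9  55.3] h181.1 F [-0.7   2.41 -2.54] M [ 0.314  0.184 -0.08 ] ax0.7 lat-2.4 loop x,y in bar [78.6  0.5] Mz_eye on tool 0.110
t13.35 [600.5 245.   55.3] h181.1 F [-1.22  2.86 -2.98] M [0.201 0.201 0.017] ax1.2 lat-2.9 loop x,y in bar [78.6  0.5] Mz_eye on tool 0.244
t13.40 [600.6 245.   55.3] h181.1 F [-1.78  1.03 -2.97] M [0.2   0.216 0.035] ax1.8 lat-1.1 loop x,y in bar [78.6  0.5] Mz_eye on tool 0.120
[[0, 0, -0.6, 0.0, -0.0008, 0, 0.0], [0, 0, -1.1, 0.0, -0.0015, 0, 0.0], [0, 0, -1.7, 0.0, -0.0023, 0, 0.0], [0, 0, -2.2, 0.0, -0.003, 0, 0.0], [0, 0, -2.8, 0.0, -0.0038, 0, 0.0], [0, 0, -3.3, -0.0, -0.0046, 0, 0.0], [0, 0, -3.9, -0.0, -0.0053, 0, 0.0], [0, 0, -4.4, -0.0001, -0.0061, 0, 0.0], [0, 0, -5, -0.0001, -0.0069, 0, 0.0], [0, 0, -5, -0.0001, -0.0069, 0, 0.0]]
```

Request:
{"name": "drive_tool", "arguments": {"deltas": [[[0, 0, -0.6, 0, -0.0008, 0, 0.0], [0, 0, -1.1, 0, -0.0015, 0, 0.0], [0, 0, -1.7, 0, -0.0023, 0, 0.0], [0, 0, -2.2, 0, -0.003, 0, 0.0], [0, 0, -2.8, 0, -0.0038, 0, 0.0], [0, 0, -3.3, 0, -0.0046, 0, 0.0], [0, 0, -3.9, 0, -0.0053, 0, 0.0], [0, 0, -4.4, -0.0001, -0.0061, 0, 0.0], [0, 0, -5, -0.0001, -0.0069, 0, 0.0], [0, 0, -5, -0.0001, -0.0069, 0, 0.0]]]}}

```text
time: 14.23
position: [600.4, 238.0, 55.3]
tcp_rot: [[0.002, 0.069, 0.998], [-0.001, 0.998, -0.069], [-1.0, -0.001, 0.002]]
ft_force: [-0.7, 3.1, -2.4]
gripper_width: 14.9
```

```bash
cat >> h.py <<'E'
def mon(D=3,L=(522,243),k=5):
    Z=[];Q=[]
    for i in range(k):
        s,T,h=pose();F=np.array(s["ft_force"]);r=(T[:2]-np.array(L))/1e3
        Z.append(s["ft_torque"][2]+r[0]*F[1]-r[1]*F[0]);Q.append(np.r_[F[:2],s["ft_torque"][2]]); ctrl.camera("side")
    rep(L); print("MEAN Mz %.3f sd %.3f"%(np.mean(Z),np.std(Z)),np.round(np.mean(Q,0),2)); arc(D,L=L)
E
python3 -c "from h import *;mon(3)"
```

```text
t14.48 [600.5 238.2  55.3] h176.1 F [-1.97  1.64 -2.67] M [ 0.352  0.269 -0.006] ax2.1 lat-1.5 loop x,y in bar [78.6  0.5] Mz_eye on tool 0.113
MEAN Mz 0.166 sd 0.037 [-1.65  2.32 -0.01]
[[0, 0, -0.3, -0.0, -0.0005, 0, 0.0], [0, 0, -0.7, -0.0001, -0.0009, 0, 0.0], [0, 0, -1.0, -0.0001, -0.0014, 0, 0.0], [0, 0, -1.3, -0.0001, -0.0018, 0, 0.0], [0, 0, -1.7, -0.0002, -0.0023, 0, 0.0], [0, 0, -2.0, -0.0002, -0.0027, 0, 0.0], [0, 0, -2.3, -0.0003, -0.0032, 0, 0.0], [0, 0, -2.7, -0.0003, -0.0036, 0, 0.0], [0, 0, -3, -0.0004, -0.0041, 0, 0.0], [0, 0, -3, -0.0004, -0.0041, 0, 0.0]]
```

Request:
{"name": "drive_tool", "arguments": {"deltas": [[[0, 0, -0.3, 0, -0.0005, 0, 0.0], [0, 0, -0.7, -0.0001, -0.0009, 0, 0.0], [0, 0, -1.0, -0.0001, -0.0014, 0, 0.0], [0, 0, -1.3, -0.0001, -0.0018, 0, 0.0], [0, 0, -1.7, -0.0002, -0.0023, 0, 0.0], [0, 0, -2.0, -0.0002, -0.0027, 0, 0.0], [0, 0, -2.3, -0.0003, -0.0032, 0, 0.0], [0, 0, -2.7, -0.0003, -0.0036, 0, 0.0], [0, 0, -3, -0.0004, -0.0041, 0, 0.0], [0, 0, -3, -0.0004, -0.0041, 0, 0.0]]]}}

```text
time: 15.32
position: [600.1, 234.0, 55.3]
tcp_rot: [[0.002, 0.12, 0.993], [-0.002, 0.993, -0.12], [-1.0, -0.001, 0.002]]
ft_force: [-1.9, 2.5, -2.9]
gripper_width: 14.8
```

```bash
python3 -c "from h import *;mon(3)"
```

```text
t15.57 [600.  234.1  55.3] h173.1 F [-1.7   2.21 -2.81] M [ 0.355  0.182 -0.004] ax2.0 lat-2.0 loop x,y in bar [78.5  0.5] Mz_eye on tool 0.153
MEAN Mz 0.169 sd 0.018 [-1.88  2.08  0.02]
[[0, 0, -0.3, -0.0001, -0.0005, 0, 0.0], [0, 0, -0.7, -0.0001, -0.0009, 0, 0.0], [0, 0, -1.0, -0.0002, -0.0014, 0, 0.0], [0, 0, -1.3, -0.0002, -0.0018, 0, 0.0], [0, 0, -1.7, -0.0003, -0.0023, 0, 0.0], [0, 0, -2.0, -0.0004, -0.0027, 0, 0.0], [0, 0, -2.3, -0.0004, -0.0032, 0, 0.0], [0, 0, -2.7, -0.0005, -0.0036, 0, 0.0], [0, 0, -3, -0.0006, -0.0041, 0, 0.0], [0, 0, -3, -0.0006, -0.0041, 0, 0.0]]
```

Still running in. Next 3°.

Request:
{"name": "drive_tool", "arguments": {"deltas": [[[0, 0, -0.3, -0.0001, -0.0005, 0, 0.0], [0, 0, -0.7, -0.0001, -0.0009, 0, 0.0], [0, 0, -1.0, -0.0002, -0.0014, 0, 0.0], [0, 0, -1.3, -0.0002, -0.0018, 0, 0.0], [0, 0, -1.7, -0.0003, -0.0023, 0, 0.0], [0, 0, -2.0, -0.0004, -0.0027, 0, 0.0], [0, 0, -2.3, -0.0004, -0.0032, 0, 0.0], [0, 0, -2.7, -0.0005, -0.0036, 0, 0.0], [0, 0, -3, -0.0006, -0.0041, 0, 0.0], [0, 0, -3, -0.0006, -0.0041, 0, 0.0]]]}}

```text
time: 16.4
position: [599.4, 229.9, 55.3]
tcp_rot: [[0.002, 0.172, 0.985], [-0.002, 0.985, -0.172], [-1.0, -0.001, 0.002]]
ft_force: [-1.4, 2.2, -2.9]
gripper_width: 14.8
```

```bash
python3 -c "from h import *;mon(3,k=4)"
```

```text
t16.60 [599.5 230.   55.3] h170.1 F [-1.95  2.41 -1.92] M [ 0.318  0.235 -0.006] ax2.3 lat-2.0 loop x,y in bar [78.6  0.5] Mz_eye on tool 0.155
MEAN Mz 0.138 sd 0.037 [-2.07  2.07  0.  ]
[[0, 0, -0.3, -0.0001, -0.0005, 0, 0.0], [0, 0, -0.7, -0.0002, -0.0009, 0, 0.0], [0, 0, -1.0, -0.0002, -0.0014, 0, 0.0], [0, 0, -1.3, -0.0003, -0.0018, 0, 0.0], [0, 0, -1.7, -0.0004, -0.0022, 0, 0.0], [0, 0, -2.0, -0.0005, -0.0027, 0, 0.0], [0, 0, -2.3, -0.0006, -0.0031, 0, 0.0], [0, 0, -2.7, -0.0007, -0.0036, 0, 0.0], [0, 0, -3, -0.0008, -0.004, 0, 0.0], [0, 0, -3, -0.0008, -0.004, 0, 0.0]]
```

Request:
{"name": "drive_tool", "arguments": {"deltas": [[[0, 0, -0.3, -0.0001, -0.0005, 0, 0.0], [0, 0, -0.7, -0.0002, -0.0009, 0, 0.0], [0, 0, -1.0, -0.0002, -0.0014, 0, 0.0], [0, 0, -1.3, -0.0003, -0.0018, 0, 0.0], [0, 0, -1.7, -0.0004, -0.0022, 0, 0.0], [0, 0, -2.0, -0.0005, -0.0027, 0, 0.0], [0, 0, -2.3, -0.0006, -0.0031, 0, 0.0], [0, 0, -2.7, -0.0007, -0.0036, 0, 0.0], [0, 0, -3, -0.0008, -0.004, 0, 0.0], [0, 0, -3, -0.0008, -0.004, 0, 0.0]]]}}

```text
time: 17.43
position: [598.7, 225.9, 55.3]
tcp_rot: [[0.002, 0.223, 0.975], [-0.002, 0.975, -0.223], [-1.0, -0.001, 0.002]]
ft_force: [-0.9, 2.3, -1.9]
gripper_width: 14.8
```

```bash
python3 -c "from h import *;mon(3,k=4)"
```

```text
t17.63 [598.7 226.   55.3] h167.2 F [-2.3   2.79 -2.65] M [0.347 0.213 0.069] ax2.9 lat-2.2 loop x,y in bar [78.5  0.5] Mz_eye on tool 0.244
MEAN Mz 0.136 sd 0.059 [-1.4   1.88  0.02]
[[0, 0, -0.3, -0.0001, -0.0004, 0, 0.0], [0, 0, -0.7, -0.0002, -0.0009, 0, 0.0], [0, 0, -1.0, -0.0003, -0.0013, 0, 0.0], [0, 0, -1.3, -0.0004, -0.0018, 0, 0.0], [0, 0, -1.7, -0.0005, -0.0022, 0, 0.0], [0, 0, -2.0, -0.0006, -0.0027, 0, 0.0], [0, 0, -2.3, -0.0008, -0.0031, 0, 0.0], [0, 0, -2.7, -0.0009, -0.0035, 0, 0.0], [0, 0, -3, -0.001, -0.004, 0, 0.0], [0, 0, -3, -0.001, -0.004, 0, 0.0]]
```

Request:
{"name": "drive_tool", "arguments": {"deltas": [[[0, 0, -0.3, -0.0001, -0.0004, 0, 0.0], [0, 0, -0.7, -0.0002, -0.0009, 0, 0.0], [0, 0, -1.0, -0.0003, -0.0013, 0, 0.0], [0, 0, -1.3, -0.0004, -0.0018, 0, 0.0], [0, 0, -1.7, -0.0005, -0.0022, 0, 0.0], [0, 0, -2.0, -0.0006, -0.0027, 0, 0.0], [0, 0, -2.3, -0.0008, -0.0031, 0, 0.0], [0, 0, -2.7, -0.0009, -0.0035, 0, 0.0], [0, 0, -3, -0.001, -0.004, 0, 0.0], [0, 0, -3, -0.001, -0.004, 0, 0.0]]]}}

```text
time: 18.47
position: [597.6, 222.0, 55.3]
tcp_rot: [[0.002, 0.274, 0.962], [-0.002, 0.962, -0.274], [-1.0, -0.001, 0.002]]
ft_force: [-1.4, 2.4, -2.9]
gripper_width: 14.4
```

```bash
python3 -c "from h import *;mon(3,k=4)"
```

```text
t18.67 [597.6 222.   55.3] h164.2 F [-1.23  1.38 -2.92] M [0.318 0.208 0.038] ax1.6 lat-1.0 loop x,y in bar [78.5  0.5] Mz_eye on tool 0.117
MEAN Mz 0.157 sd 0.031 [-1.57  2.19  0.02]
[[0, 0, -0.3, -0.0001, -0.0004, 0, 0.0], [0, 0, -0.7, -0.0002, -0.0009, 0, 0.0], [0, 0, -1.0, -0.0004, -0.0013, 0, 0.0], [0, 0, -1.3, -0.0005, -0.0018, 0, 0.0], [0, 0, -1.7, -0.0006, -0.0022, 0, 0.0], [0, 0, -2.0, -0.0008, -0.0026, 0, 0.0], [0, 0, -2.3, -0.0009, -0.0031, 0, 0.0], [0, 0, -2.7, -0.0011, -0.0035, 0, 0.0], [0, 0, -3, -0.0012, -0.0039, 0, 0.0], [0, 0, -3, -0.0012, -0.0039, 0, 0.0]]
```

Request:
{"name": "drive_tool", "arguments": {"deltas": [[[0, 0, -0.3, -0.0001, -0.0004, 0, 0.0], [0, 0, -0.7, -0.0002, -0.0009, 0, 0.0], [0, 0, -1.0, -0.0004, -0.0013, 0, 0.0], [0, 0, -1.3, -0.0005, -0.0018, 0, 0.0], [0, 0, -1.7, -0.0006, -0.0022, 0, 0.0], [0, 0, -2.0, -0.0008, -0.0026, 0, 0.0], [0, 0, -2.3, -0.0009, -0.0031, 0, 0.0], [0, 0, -2.7, -0.0011, -0.0035, 0, 0.0], [0, 0, -3, -0.0012, -0.0039, 0, 0.0], [0, 0, -3, -0.0012, -0.0039, 0, 0.0]]]}}

```text
time: 19.5
position: [596.4, 218.1, 55.3]
tcp_rot: [[0.002, 0.323, 0.946], [-0.002, 0.946, -0.323], [-1.0, -0.001, 0.002]]
ft_force: [-2.3, 2.3, -1.8]
gripper_width: 14.9
```

```bash
python3 -c "from h import *;mon(3,k=4)"
```

```text
t19.70 [596.5 218.1  55.3] h161.2 F [-2.57  2.13 -2.62] M [0.288 0.238 0.013] ax3.1 lat-1.2 loop x,y in bar [78.5  0.5] Mz_eye on tool 0.108
MEAN Mz 0.139 sd 0.036 [-2.16  2.02  0.04]
[[0, 0, -0.3, -0.0001, -0.0004, 0, 0.0], [0, 0, -0.7, -0.0003, -0.0009, 0, 0.0], [0, 0, -1.0, -0.0004, -0.0013, 0, 0.0], [0, 0, -1.3, -0.0006, -0.0017, 0, 0.0], [0, 0, -1.7, -0.0008, -0.0022, 0, 0.0], [0, 0, -2.0, -0.0009, -0.0026, 0, 0.0], [0, 0, -2.3, -0.0011, -0.003, 0, 0.0], [0, 0, -2.7, -0.0012, -0.0034, 0, 0.0], [0, 0, -3, -0.0014, -0.0039, 0, 0.0], [0, 0, -3, -0.0014, -0.0039, 0, 0.0]]
```

Request:
{"name": "drive_tool", "arguments": {"deltas": [[[0, 0, -0.3, -0.0001, -0.0004, 0, 0.0], [0, 0, -0.7, -0.0003, -0.0009, 0, 0.0], [0, 0, -1.0, -0.0004, -0.0013, 0, 0.0], [0, 0, -1.3, -0.0006, -0.0017, 0, 0.0], [0, 0, -1.7, -0.0008, -0.0022, 0, 0.0], [0, 0, -2.0, -0.0009, -0.0026, 0, 0.0], [0, 0, -2.3, -0.0011, -0.003, 0, 0.0], [0, 0, -2.7, -0.0012, -0.0034, 0, 0.0], [0, 0, -3, -0.0014, -0.0039, 0, 0.0], [0, 0, -3, -0.0014, -0.0039, 0, 0.0]]]}}

```text
time: 20.53
position: [595.1, 214.2, 55.3]
tcp_rot: [[0.002, 0.372, 0.928], [-0.002, 0.928, -0.372], [-1.0, -0.001, 0.002]]
ft_force: [-1.9, 2.7, -2.6]
gripper_width: 14.8
```

```bash
python3 -c "from h import *;mon(3,k=4)"
```

```text
t20.73 [595.  214.2  55.3] h158.2 F [-1.81  1.63 -1.76] M [0.356 0.223 0.085] ax2.3 lat-0.8 loop x,y in bar [78.5  0.5] Mz_eye on tool 0.151
MEAN Mz 0.167 sd 0.008 [-1.85  2.36  0.05]
[[0, 0, -0.3, -0.0002, -0.0004, 0, 0.0], [0, 0, -0.7, -0.0003, -0.0008, 0, 0.0], [0, 0, -1.0, -0.0005, -0.0013, 0, 0.0], [0, 0, -1.3, -0.0007, -0.0017, 0, 0.0], [0, 0, -1.7, -0.0009, -0.0021, 0, 0.0], [0, 0, -2.0, -0.001, -0.0025, 0, 0.0], [0, 0, -2.3, -0.0012, -0.0029, 0, 0.0], [0, 0, -2.7, -0.0014, -0.0034, 0, 0.0], [0, 0, -3, -0.0016, -0.0038, 0, 0.0], [0, 0, -3, -0.0016, -0.0038, 0, 0.0]]
```

Request:
{"name": "drive_tool", "arguments": {"deltas": [[[0, 0, -0.3, -0.0002, -0.0004, 0, 0.0], [0, 0, -0.7, -0.0003, -0.0008, 0, 0.0], [0, 0, -1.0, -0.0005, -0.0013, 0, 0.0], [0, 0, -1.3, -0.0007, -0.0017, 0, 0.0], [0, 0, -1.7, -0.0009, -0.0021, 0, 0.0], [0, 0, -2.0, -0.001, -0.0025, 0, 0.0], [0, 0, -2.3, -0.0012, -0.0029, 0, 0.0], [0, 0, -2.7, -0.0014, -0.0034, 0, 0.0], [0, 0, -3, -0.0016, -0.0038, 0, 0.0], [0, 0, -3, -0.0016, -0.0038, 0, 0.0]]]}}

```text
time: 21.57
position: [593.4, 210.4, 55.3]
tcp_rot: [[0.001, 0.421, 0.907], [-0.002, 0.907, -0.421], [-1.0, -0.001, 0.002]]
ft_force: [-0.8, 2.4, -2.5]
gripper_width: 14.7
```

```bash
python3 -c "from h import *;mon(3,k=4)"
```

```text
t21.77 [593.5 210.5  55.3] h155.2 F [-2.04  1.46 -2.71] M [0.335 0.269 0.036] ax2.5 lat-0.5 loop x,y in bar [78.5  0.5] Mz_eye on tool 0.075
MEAN Mz 0.149 sd 0.072 [-1.28  2.39  0.02]
[[0, 0, -0.3, -0.0002, -0.0004, 0, 0.0], [0, 0, -0.7, -0.0004, -0.0008, 0, 0.0], [0, 0, -1.0, -0.0006, -0.0012, 0, 0.0], [0, 0, -1.3, -0.0008, -0.0017, 0, 0.0], [0, 0, -1.7, -0.001, -0.0021, 0, 0.0], [0, 0, -2.0, -0.0012, -0.0025, 0, 0.0], [0, 0, -2.3, -0.0014, -0.0029, 0, 0.0], [0, 0, -2.7, -0.0016, -0.0033, 0, 0.0], [0, 0, -3, -0.0018, -0.0037, 0, 0.0], [0, 0, -3, -0.0018, -0.0037, 0, 0.0]]
```

Request:
{"name": "drive_tool", "arguments": {"deltas": [[[0, 0, -0.3, -0.0002, -0.0004, 0, 0.0], [0, 0, -0.7, -0.0004, -0.0008, 0, 0.0], [0, 0, -1.0, -0.0006, -0.0012, 0, 0.0], [0, 0, -1.3, -0.0008, -0.0017, 0, 0.0], [0, 0, -1.7, -0.001, -0.0021, 0, 0.0], [0, 0, -2.0, -0.0012, -0.0025, 0, 0.0], [0, 0, -2.3, -0.0014, -0.0029, 0, 0.0], [0, 0, -2.7, -0.0016, -0.0033, 0, 0.0], [0, 0, -3, -0.0018, -0.0037, 0, 0.0], [0, 0, -3, -0.0018, -0.0037, 0, 0.0]]]}}

```text
time: 22.6
position: [591.6, 206.7, 55.3]
tcp_rot: [[0.001, 0.467, 0.884], [-0.002, 0.884, -0.467], [-1.0, -0.001, 0.002]]
ft_force: [-1.9, 2.2, -3.4]
gripper_width: 14.4
```

```bash
python3 -c "from h import *;mon(3,k=4)"
```

```text
t22.80 [591.7 206.8  55.3] h152.2 F [-2.37  2.57 -2.47] M [ 0.418  0.213 -0.006] ax3.3 lat-1.2 loop x,y in bar [78.5  0.5] Mz_eye on tool 0.087
MEAN Mz 0.137 sd 0.034 [-1.75  2.35  0.04]
[[0, 0, -0.3, -0.0002, -0.0004, 0, 0.0], [0, 0, -0.7, -0.0004, -0.0008, 0, 0.0], [0, 0, -1.0, -0.0006, -0.0012, 0, 0.0], [0, 0, -1.3, -0.0009, -0.0016, 0, 0.0], [0, 0, -1.7, -0.0011, -0.002, 0, 0.0], [0, 0, -2.0, -0.0013, -0.0024, 0, 0.0], [0, 0, -2.3, -0.0015, -0.0028, 0, 0.0], [0, 0, -2.7, -0.0018, -0.0032, 0, 0.0], [0, 0, -3, -0.002, -0.0036, 0, 0.0], [0, 0, -3, -0.002, -0.0036, 0, 0.0]]
```

Request:
{"name": "drive_tool", "arguments": {"deltas": [[[0, 0, -0.3, -0.0002, -0.0004, 0, 0.0], [0, 0, -0.7, -0.0004, -0.0008, 0, 0.0], [0, 0, -1.0, -0.0006, -0.0012, 0, 0.0], [0, 0, -1.3, -0.0009, -0.0016, 0, 0.0], [0, 0, -1.7, -0.0011, -0.002, 0, 0.0], [0, 0, -2.0, -0.0013, -0.0024, 0, 0.0], [0, 0, -2.3, -0.0015, -0.0028, 0, 0.0], [0, 0, -2.7, -0.0018, -0.0032, 0, 0.0], [0, 0, -3, -0.002, -0.0036, 0, 0.0], [0, 0, -3, -0.002, -0.0036, 0, 0.0]]]}}

```text
time: 23.63
position: [589.6, 203.1, 55.3]
tcp_rot: [[0.001, 0.513, 0.858], [-0.002, 0.858, -0.513], [-1.0, -0.001, 0.002]]
ft_force: [-1.7, 1.6, -2.6]
gripper_width: 14.1
```

```bash
python3 -c "from h import *;mon(3,k=4)"
```

```text
t23.83 [589.6 203.2  55.3] h149.2 F [-2.85  2.99 -1.82] M [0.399 0.272 0.065] ax4.0 lat-1.1 loop x,y in bar [78.5  0.5] Mz_eye on tool 0.154
MEAN Mz 0.138 sd 0.040 [-1.99  2.37  0.06]
[[0, 0, -0.3, -0.0002, -0.0004, 0, 0.0], [0, 0, -0.7, -0.0005, -0.0008, 0, 0.0], [0, 0, -1.0, -0.0007, -0.0012, 0, 0.0], [0, 0, -1.3, -0.0009, -0.0016, 0, 0.0], [0, 0, -1.7, -0.0012, -0.002, 0, 0.0], [0, 0, -2.0, -0.0014, -0.0023, 0, 0.0], [0, 0, -2.3, -0.0017, -0.0027, 0, 0.0], [0, 0, -2.7, -0.0019, -0.0031, 0, 0.0], [0, 0, -3, -0.0022, -0.0035, 0, 0.0], [0, 0, -3, -0.0022, -0.0035, 0, 0.0]]
```

Request:
{"name": "drive_tool", "arguments": {"deltas": [[[0, 0, -0.3, -0.0002, -0.0004, 0, 0.0], [0, 0, -0.7, -0.0005, -0.0008, 0, 0.0], [0, 0, -1.0, -0.0007, -0.0012, 0, 0.0], [0, 0, -1.3, -0.0009, -0.0016, 0, 0.0], [0, 0, -1.7, -0.0012, -0.002, 0, 0.0], [0, 0, -2.0, -0.0014, -0.0023, 0, 0.0], [0, 0, -2.3, -0.0017, -0.0027, 0, 0.0], [0, 0, -2.7, -0.0019, -0.0031, 0, 0.0], [0, 0, -3, -0.0022, -0.0035, 0, 0.0], [0, 0, -3, -0.0022, -0.0035, 0, 0.0]]]}}

```text
time: 24.67
position: [587.5, 199.6, 55.3]
tcp_rot: [[0.001, 0.557, 0.83], [-0.002, 0.83, -0.557], [-1.0, -0.001, 0.002]]
ft_force: [-2.5, 2.1, -2.9]
gripper_width: 14.5
```

```bash
python3 -c "from h import *;mon(3,k=4)"
```

```text
t24.87 [587.5 199.7  55.3] h146.2 F [-2.26  3.96 -3.68] M [0.375 0.181 0.016] ax4.1 lat-2.0 loop x,y in bar [78.5  0.5] Mz_eye on tool 0.177
MEAN Mz 0.135 sd 0.057 [-2.04  2.66  0.05]
[[0, 0, -0.3, -0.0003, -0.0004, 0, 0.0], [0, 0, -0.7, -0.0005, -0.0008, 0, 0.0], [0, 0, -1.0, -0.0008, -0.0011, 0, 0.0], [0, 0, -1.3, -0.001, -0.0015, 0, 0.0], [0, 0, -1.7, -0.0013, -0.0019, 0, 0.0], [0, 0, -2.0, -0.0016, -0.0023, 0, 0.0], [0, 0, -2.3, -0.0018, -0.0026, 0, 0.0], [0, 0, -2.7, -0.0021, -0.003, 0, 0.0], [0, 0, -3, -0.0024, -0.0034, 0, 0.0], [0, 0, -3, -0.0024, -0.0034, 0, 0.0]]
```

Request:
{"name": "drive_tool", "arguments": {"deltas": [[[0, 0, -0.3, -0.0003, -0.0004, 0, 0.0], [0, 0, -0.7, -0.0005, -0.0008, 0, 0.0], [0, 0, -1.0, -0.0008, -0.0011, 0, 0.0], [0, 0, -1.3, -0.001, -0.0015, 0, 0.0], [0, 0, -1.7, -0.0013, -0.0019, 0, 0.0], [0, 0, -2.0, -0.0016, -0.0023, 0, 0.0], [0, 0, -2.3, -0.0018, -0.0026, 0, 0.0], [0, 0, -2.7, -0.0021, -0.003, 0, 0.0], [0, 0, -3, -0.0024, -0.0034, 0, 0.0], [0, 0, -3, -0.0024, -0.0034, 0, 0.0]]]}}

```text
time: 25.7
position: [585.1, 196.2, 55.3]
tcp_rot: [[0.001, 0.6, 0.8], [-0.002, 0.8, -0.6], [-1.0, -0.001, 0.002]]
ft_force: [-1.1, 3.2, -2.5]
gripper_width: 14.6
```

```bash
python3 -c "from h import *;mon(3,k=4)"
```

```text
t25.90 [585.1 196.3  55.3] h143.2 F [-2.2   2.73 -2.29] M [0.406 0.272 0.045] ax3.4 lat-0.9 loop x,y in bar [78.5  0.4] Mz_eye on tool 0.115
MEAN Mz 0.149 sd 0.045 [-1.75  2.79  0.05]
[[0, 0, -0.3, -0.0003, -0.0004, 0, 0.0], [0, 0, -0.7, -0.0005, -0.0007, 0, 0.0], [0, 0, -1.0, -0.0008, -0.0011, 0, 0.0], [0, 0, -1.3, -0.0011, -0.0015, 0, 0.0], [0, 0, -1.7, -0.0014, -0.0018, 0, 0.0], [0, 0, -2.0, -0.0017, -0.0022, 0, 0.0], [0, 0, -2.3, -0.002, -0.0025, 0, 0.0], [0, 0, -2.7, -0.0022, -0.0029, 0, 0.0], [0, 0, -3, -0.0025, -0.0032, 0, 0.0], [0, 0, -3, -0.0025, -0.0032, 0, 0.0]]
```

Request:
{"name": "drive_tool", "arguments": {"deltas": [[[0, 0, -0.3, -0.0003, -0.0004, 0, 0.0], [0, 0, -0.7, -0.0005, -0.0007, 0, 0.0], [0, 0, -1.0, -0.0008, -0.0011, 0, 0.0], [0, 0, -1.3, -0.0011, -0.0015, 0, 0.0], [0, 0, -1.7, -0.0014, -0.0018, 0, 0.0], [0, 0, -2.0, -0.0017, -0.0022, 0, 0.0], [0, 0, -2.3, -0.002, -0.0025, 0, 0.0], [0, 0, -2.7, -0.0022, -0.0029, 0, 0.0], [0, 0, -3, -0.0025, -0.0032, 0, 0.0], [0, 0, -3, -0.0025, -0.0032, 0, 0.0]]]}}

```text
time: 26.73
position: [582.6, 193.0, 55.3]
tcp_rot: [[0.001, 0.641, 0.768], [-0.002, 0.768, -0.641], [-1.0, -0.001, 0.002]]
ft_force: [-1.8, 3.2, -2.5]
gripper_width: 14.8
```

```bash
python3 -c "from h import *;mon(3,k=4)"
```

```text
t26.93 [582.6 193.1  55.3] h140.2 F [-2.65  2.37 -1.95] M [0.46  0.24  0.086] ax3.6 lat-0.1 loop x,y in bar [78.5  0.5] Mz_eye on tool 0.097
MEAN Mz 0.126 sd 0.045 [-1.84  3.13  0.03]
[[0, 0, -0.3, -0.0003, -0.0004, 0, 0.0], [0, 0, -0.7, -0.0006, -0.0007, 0, 0.0], [0, 0, -1.0, -0.0009, -0.0011, 0, 0.0], [0, 0, -1.3, -0.0012, -0.0014, 0, 0.0], [0, 0, -1.7, -0.0015, -0.0017, 0, 0.0], [0, 0, -2.0, -0.0018, -0.0021, 0, 0.0], [0, 0, -2.3, -0.0021, -0.0024, 0, 0.0], [0, 0, -2.7, -0.0024, -0.0028, 0, 0.0], [0, 0, -3, -0.0027, -0.0031, 0, 0.0], [0, 0, -3, -0.0027, -0.0031, 0, 0.0]]
```

Request:
{"name": "drive_tool", "arguments": {"deltas": [[[0, 0, -0.3, -0.0003, -0.0004, 0, 0.0], [0, 0, -0.7, -0.0006, -0.0007, 0, 0.0], [0, 0, -1.0, -0.0009, -0.0011, 0, 0.0], [0, 0, -1.3, -0.0012, -0.0014, 0, 0.0], [0, 0, -1.7, -0.0015, -0.0017, 0, 0.0], [0, 0, -2.0, -0.0018, -0.0021, 0, 0.0], [0, 0, -2.3, -0.0021, -0.0024, 0, 0.0], [0, 0, -2.7, -0.0024, -0.0028, 0, 0.0], [0, 0, -3, -0.0027, -0.0031, 0, 0.0], [0, 0, -3, -0.0027, -0.0031, 0, 0.0]]]}}

```text
time: 27.77
position: [579.9, 189.9, 55.3]
tcp_rot: [[0.001, 0.68, 0.733], [-0.003, 0.733, -0.68], [-1.0, -0.001, 0.002]]
ft_force: [-2.3, 2.7, -2.1]
gripper_width: 14.5
```

```bash
python3 -c "from h import *;mon(3,k=4)"
```

```text
t27.97 [579.9 190.   55.3] h137.2 F [-2.48  1.55 -3.34] M [0.423 0.234 0.095] ax2.9 lat0.6 loop x,y in bar [78.5  0.4] Mz_eye on tool 0.053
MEAN Mz 0.111 sd 0.060 [-2.49  2.78  0.08]
[[0, 0, -0.3, -0.0003, -0.0003, 0, 0.0], [0, 0, -0.7, -0.0006, -0.0007, 0, 0.0], [0, 0, -1.0, -0.0009, -0.001, 0, 0.0], [0, 0, -1.3, -0.0012, -0.0013, 0, 0.0], [0, 0, -1.7, -0.0016, -0.0017, 0, 0.0], [0, 0, -2.0, -0.0019, -0.002, 0, 0.0], [0, 0, -2.3, -0.0022, -0.0023, 0, 0.0], [0, 0, -2.7, -0.0025, -0.0026, 0, 0.0], [0, 0, -3, -0.0029, -0.003, 0, 0.0], [0, 0, -3, -0.0029, -0.003, 0, 0.0]]
```

Request:
{"name": "drive_tool", "arguments": {"deltas": [[[0, 0, -0.3, -0.0003, -0.0003, 0, 0.0], [0, 0, -0.7, -0.0006, -0.0007, 0, 0.0], [0, 0, -1.0, -0.0009, -0.001, 0, 0.0], [0, 0, -1.3, -0.0012, -0.0013, 0, 0.0], [0, 0, -1.7, -0.0016, -0.0017, 0, 0.0], [0, 0, -2.0, -0.0019, -0.002, 0, 0.0], [0, 0, -2.3, -0.0022, -0.0023, 0, 0.0], [0, 0, -2.7, -0.0025, -0.0026, 0, 0.0], [0, 0, -3, -0.0029, -0.003, 0, 0.0], [0, 0, -3, -0.0029, -0.003, 0, 0.0]]]}}

```text
time: 28.8
position: [577.0, 187.0, 55.3]
tcp_rot: [[0.001, 0.717, 0.697], [-0.003, 0.697, -0.717], [-1.0, -0.001, 0.002]]
ft_force: [-1.7, 2.6, -2.9]
gripper_width: 14.7
```

```bash
python3 -c "from h import *;mon(3,k=4)"
```

```text
t29.00 [577.  187.   55.3] h134.2 F [-1.8   3.31 -2.24] M [0.47 0.28 0.08] ax3.6 lat-1.0 loop x,y in bar [78.5  0.4] Mz_eye on tool 0.161
MEAN Mz 0.176 sd 0.023 [-1.12  2.83  0.08]
[[0, 0, -0.3, -0.0003, -0.0003, 0, 0.0], [0, 0, -0.7, -0.0007, -0.0006, 0, 0.0], [0, 0, -1.0, -0.001, -0.001, 0, 0.0], [0, 0, -1.3, -0.0013, -0.0013, 0, 0.0], [0, 0, -1.7, -0.0017, -0.0016, 0, 0.0], [0, 0, -2.0, -0.002, -0.0019, 0, 0.0], [0, 0, -2.3, -0.0023, -0.0022, 0, 0.0], [0, 0, -2.7, -0.0027, -0.0025, 0, 0.0], [0, 0, -3, -0.003, -0.0028, 0, 0.0], [0, 0, -3, -0.003, -0.0028, 0, 0.0]]
```

Request:
{"name": "drive_tool", "arguments": {"deltas": [[[0, 0, -0.3, -0.0003, -0.0003, 0, 0.0], [0, 0, -0.7, -0.0007, -0.0006, 0, 0.0], [0, 0, -1.0, -0.001, -0.001, 0, 0.0], [0, 0, -1.3, -0.0013, -0.0013, 0, 0.0], [0, 0, -1.7, -0.0017, -0.0016, 0, 0.0], [0, 0, -2.0, -0.002, -0.0019, 0, 0.0], [0, 0, -2.3, -0.0023, -0.0022, 0, 0.0], [0, 0, -2.7, -0.0027, -0.0025, 0, 0.0], [0, 0, -3, -0.003, -0.0028, 0, 0.0], [0, 0, -3, -0.003, -0.0028, 0, 0.0]]]}}

```text
time: 29.83
position: [574.0, 184.2, 55.3]
tcp_rot: [[0.0, 0.753, 0.659], [-0.003, 0.659, -0.753], [-1.0, -0.001, 0.002]]
ft_force: [-3.0, 3.6, -3.0]
gripper_width: 14.7
```

```bash
python3 -c "from h import *;mon(3,k=4)"
```

```text
t30.03 [574.1 184.2  55.3] h131.2 F [-2.9   2.72 -2.45] M [0.512 0.246 0.162] ax4.0 lat0.4 loop x,y in bar [78.5  0.4] Mz_eye on tool 0.133
MEAN Mz 0.175 sd 0.045 [-1.82  3.29  0.11]
[[0, 0, -0.3, -0.0003, -0.0003, 0, 0.0], [0, 0, -0.7, -0.0007, -0.0006, 0, 0.0], [0, 0, -1.0, -0.001, -0.0009, 0, 0.0], [0, 0, -1.3, -0.0014, -0.0012, 0, 0.0], [0, 0, -1.7, -0.0017, -0.0015, 0, 0.0], [0, 0, -2.0, -0.0021, -0.0018, 0, 0.0], [0, 0, -2.3, -0.0024, -0.0021, 0, 0.0], [0, 0, -2.7, -0.0028, -0.0024, 0, 0.0], [0, 0, -3, -0.0031, -0.0026, 0, 0.0], [0, 0, -3, -0.0031, -0.0026, 0, 0.0]]
```

Request:
{"name": "drive_tool", "arguments": {"deltas": [[[0, 0, -0.3, -0.0003, -0.0003, 0, 0.0], [0, 0, -0.7, -0.0007, -0.0006, 0, 0.0], [0, 0, -1.0, -0.001, -0.0009, 0, 0.0], [0, 0, -1.3, -0.0014, -0.0012, 0, 0.0], [0, 0, -1.7, -0.0017, -0.0015, 0, 0.0], [0, 0, -2.0, -0.0021, -0.0018, 0, 0.0], [0, 0, -2.3, -0.0024, -0.0021, 0, 0.0], [0, 0, -2.7, -0.0028, -0.0024, 0, 0.0], [0, 0, -3, -0.0031, -0.0026, 0, 0.0], [0, 0, -3, -0.0031, -0.0026, 0, 0.0]]]}}

```text
time: 30.87
position: [570.9, 181.6, 55.3]
tcp_rot: [[0.0, 0.786, 0.618], [-0.003, 0.618, -0.786], [-1.0, -0.001, 0.002]]
ft_force: [-1.0, 4.2, -2.9]
gripper_width: 14.6
```

```bash
python3 -c "from h import *;mon(1.2,k=8)"
```

```text
t31.27 [571.  181.6  55.3] h128.2 F [-1.53  4.16 -3.23] M [0.642 0.136 0.255] ax4.2 lat-1.4 loop x,y in bar [78.5  0.5] Mz_eye on tool 0.365
MEAN Mz 0.369 sd 0.059 [-1.53  3.72  0.28]
[[0, 0, -0.1, -0.0001, -0.0001, 0, 0.0], [0, 0, -0.3, -0.0003, -0.0002, 0, 0.0], [0, 0, -0.4, -0.0004, -0.0003, 0, 0.0], [0, 0, -0.5, -0.0006, -0.0005, 0, 0.0], [0, 0, -0.7, -0.0007, -0.0006, 0, 0.0], [0, 0, -0.8, -0.0009, -0.0007, 0, 0.0], [0, 0, -0.9, -0.001, -0.0008, 0, 0.0], [0, 0, -1.1, -0.0012, -0.0009, 0, 0.0], [0, 0, -1.2, -0.0013, -0.001, 0, 0.0], [0, 0, -1.2, -0.0013, -0.001, 0, 0.0]]
```

The moment jumped to 0.37 ± 0.06 N m, about 0.037 rad of twist, and has held for 0.4 s. The eye is at its stop and snug. I swing back 14° inside the play to release it.

```bash
python3 -c "from h import *;arc(-14,hold=3,L=(522,243))"
```

```text
[[0, 0, 2.0, 0.0021, 0.0017, 0, 0.0], [0, 0, 4.0, 0.0042, 0.0036, 0, 0.0], [0, 0, 6.0, 0.0061, 0.0055, 0, 0.0], [0, 0, 8.0, 0.0081, 0.0074, 0, 0.0], [0, 0, 10.0, 0.0099, 0.0094, 0, 0.0], [0, 0, 12.0, 0.0117, 0.0115, 0, 0.0], [0, 0, 14, 0.0134, 0.0137, 0, 0.0], [0, 0, 14, 0.0134, 0.0137, 0, 0.0], [0, 0, 14, 0.0134, 0.0137, 0, 0.0], [0, 0, 14, 0.0134, 0.0137, 0, 0.0]]
```

Request:
{"name": "drive_tool", "arguments": {"deltas": [[[0, 0, 2.0, 0.0021, 0.0017, 0, 0.0], [0, 0, 4.0, 0.0042, 0.0036, 0, 0.0], [0, 0, 6.0, 0.0061, 0.0055, 0, 0.0], [0, 0, 8.0, 0.0081, 0.0074, 0, 0.0], [0, 0, 10.0, 0.0099, 0.0094, 0, 0.0], [0, 0, 12.0, 0.0117, 0.0115, 0, 0.0], [0, 0, 14, 0.0134, 0.0137, 0, 0.0], [0, 0, 14, 0.0134, 0.0137, 0, 0.0], [0, 0, 14, 0.0134, 0.0137, 0, 0.0], [0, 0, 14, 0.0134, 0.0137, 0, 0.0]]]}}

```text
time: 32.1
position: [584.3, 195.1, 55.3]
tcp_rot: [[0.001, 0.614, 0.79], [-0.003, 0.79, -0.614], [-1.0, -0.002, 0.002]]
ft_force: [0.4, -0.7, -2.4]
gripper_width: 14.6
```

```bash
python3 -c "from h import *;mon(1,k=4)"
```

```text
t32.30 [584.3 195.2  55.3] h142.2 F [-0.39  0.04 -2.08] M [-0.022  0.006 -0.01 ] ax0.3 lat0.2 loop x,y in bar [78.5  0.4] Mz_eye on tool -0.026
MEAN Mz 0.001 sd 0.048 [ 0.43 -0.08 -0.01]
[[0, 0, -0.1, -0.0001, -0.0001, 0, 0.0], [0, 0, -0.2, -0.0002, -0.0002, 0, 0.0], [0, 0, -0.3, -0.0003, -0.0004, 0, 0.0], [0, 0, -0.4, -0.0004, -0.0005, 0, 0.0], [0, 0, -0.6, -0.0005, -0.0006, 0, 0.0], [0, 0, -0.7, -0.0006, -0.0007, 0, 0.0], [0, 0, -0.8, -0.0007, -0.0008, 0, 0.0], [0, 0, -0.9, -0.0007, -0.001, 0, 0.0], [0, 0, -1, -0.0008, -0.0011, 0, 0.0], [0, 0, -1, -0.0008, -0.0011, 0, 0.0]]
```

Free of load (moment 0.00). I draw the bar out 60 mm along its axis.

Request:
{"name": "drive_tool", "arguments": {"deltas": [[[0, 0, 0, 0.0024, -0.0018, 0, 0.0], [0, 0, 0, 0.0071, -0.0055, 0, 0.0], [0, 0, 0, 0.0126, -0.0098, 0, 0.0], [0, 0, 0, 0.0182, -0.0141, 0, 0.0], [0, 0, 0, 0.0237, -0.0184, 0, 0.0], [0, 0, 0, 0.0292, -0.0227, 0, 0.0], [0, 0, 0, 0.0348, -0.027, 0, 0.0], [0, 0, 0, 0.0411, -0.0319, 0, 0.0], [0, 0, 0, 0.0474, -0.0368, 0, 0.0], [0, 0, 0, 0.0474, -0.0368, 0, 0.0]]]}}

```text
time: 33.13
position: [633.3, 157.4, 55.4]
tcp_rot: [[0.002, 0.614, 0.79], [-0.002, 0.79, -0.614], [-1.0, -0.001, 0.003]]
ft_force: [0.3, 0.0, -1.7]
gripper_width: 14.7
```

```bash
python3 - <<'E'
from h import *
rep((522,243))
ctrl.camera("side")
im=ctrl.camera("wrist"); p=ctrl.camera_params("wrist"); q=ctrl.camera_params("side"); s=ctrl.camera("side")
cv2.imwrite("pics/w8.png",im[:,:,::-1]); cv2.imwrite("pics/s8.png",s[:,:,::-1])
E
```

```text
t33.13 [633.3 157.4  55.4] h142.1 F [ 0.35  0.01 -1.67] M [-0.026 -0.079 -0.01 ] ax-0.3 lat-0.2 loop x,y in bar [140.4   0.7] Mz_eye on tool 0.020
```

The bar is clear of the loop (loop at bar x = 140). I carry it back over its original place on the mat.

Request:
{"name": "drive_tool", "arguments": {"deltas": [[[0, 0, 0, 0.002, -0.002, 0.02, 0.0], [0, 0, -4, 0, -0.015, 0.04, 0.0], [0, 0, -9, -0.006, -0.04, 0.045, 0.0], [0, 0, -14, -0.013, -0.07, 0.045, 0.0], [0, 0, -19, -0.021, -0.1, 0.045, 0.0], [0, 0, -24, -0.029, -0.13, 0.045, 0.0], [0, 0, -29, -0.037, -0.16, 0.04, 0.0], [0, 0, -34, -0.044, -0.185, 0.03, 0.0], [0, 0, -38.7, -0.048, -0.201, 0.01, 0.0], [0, 0, -38.7, -0.048, -0.201, -0.01, 0.0]]]}}

```text
time: 34.12
position: [582.9, -45.3, 45.4]
tcp_rot: [[-0.0, 0.974, 0.226], [-0.003, 0.225, -0.974], [-1.0, -0.001, 0.003]]
ft_force: [0.4, -0.1, -2.3]
gripper_width: 15.2
```

```bash
python3 -c "
from h import *
for i in range(4): ctrl.camera('side')
rep()"
```

```text
t34.32 [583.3 -42.1  45.4] h103.5 F [-0.02  0.41 -1.76] M [-0.025  0.028  0.004] ax0.4 lat-0.1 loop x,y in bar [290.6  -6.9] Mz_eye on tool 0.023
```

Request:
{"name": "drive_tool", "arguments": {"deltas": [[[0, 0, 0, 0, 0, -0.012, 0.0], [0, 0, 0, 0, 0, -0.024, 0.0], [0, 0, 0, 0, 0, -0.034, 0.0], [0, 0, 0, 0, 0, -0.04, 0.0], [0, 0, 0, 0, 0, -0.043, 0.0], [0, 0, 0, 0, 0, -0.0445, 0.0], [0, 0, 0, 0, 0, -0.0455, 0.0], [0, 0, 0, 0, 0, -0.046, 0.0], [0, 0, 0, 0, 0, -0.0465, 0.0], [0, 0, 0, 0, 0, -0.0465, 0.0]]]}}

```text
time: 35.15
position: [583.5, -42.2, -0.8]
tcp_rot: [[-0.002, 0.972, 0.234], [-0.002, 0.234, -0.972], [-1.0, -0.002, 0.002]]
ft_force: [-0.8, -0.1, -2.5]
gripper_width: 14.7
```

```bash
python3 -c "
from h import *
for i in range(3): ctrl.camera('side');rep()"
```

```text
t35.20 [583.4 -42.2  -0.9] h103.5 F [-1.35  1.21 -2.49] M [-0.026 -0.005 -0.002] ax1.5 lat1.0 loop x,y in bar [290.7  -6.8] Mz_eye on tool -0.311
t35.25 [583.4 -42.2  -0.9] h103.5 F [-0.12 -0.54 -2.31] M [-0.015  0.036  0.024] ax-0.5 lat0.2 loop x,y in bar [290.7  -6.8] Mz_eye on tool -0.042
t35.30 [583.4 -42.2  -0.9] h103.5 F [-1.41  0.35 -2.41] M [-0.036 -0.027  0.031] ax0.7 lat1.3 loop x,y in bar [290.7  -6.8] Mz_eye on tool -0.349
```

Request:
{"name": "drive_tool", "arguments": {"deltas": [[[0, 0, 0, 0, 0, -0.0003, 0.0], [0, 0, 0, 0, 0, -0.0005, 0.0], [0, 0, 0, 0, 0, -0.0007, 0.0], [0, 0, 0, 0, 0, -0.0009, 0.0], [0, 0, 0, 0, 0, -0.0011, 0.0], [0, 0, 0, 0, 0, -0.0012, 0.0], [0, 0, 0, 0, 0, -0.0013, 0.0], [0, 0, 0, 0, 0, -0.0014, 0.0], [0, 0, 0, 0, 0, -0.0014, 0.0], [0, 0, 0, 0, 0, -0.0014, 0.0]]]}}

```text
time: 36.13
position: [583.4, -42.2, -1.9]
tcp_rot: [[-0.002, 0.972, 0.234], [-0.002, 0.234, -0.972], [-1.0, -0.002, 0.002]]
ft_force: [-2.6, 0.1, 8.7]
gripper_width: 15.0
```

```bash
python3 -c "
from h import *
for i in range(3): ctrl.camera('side');rep()"
```

```text
t36.18 [583.4 -42.2  -1.9] h103.5 F [-2.8  -1.89  8.75] M [ 0.044  0.481 -0.008] ax-1.2 lat3.2 loop x,y in bar [290.7  -6.8] Mz_eye on tool -0.918
t36.23 [583.4 -42.2  -1.9] h103.5 F [-1.69 -0.46  8.68] M [ 0.046  0.479 -0.047] ax-0.1 lat1.7 loop x,y in bar [290.7  -6.8] Mz_eye on tool -0.555
t36.28 [583.4 -42.2  -1.9] h103.5 F [-3.31 -0.91  8.58] M [ 0.073  0.39  -0.026] ax-0.1 lat3.4 loop x,y in bar [290.7  -6.8] Mz_eye on tool -1.022
```

The bar is on the mat (+8.6 N). I open, then rise, and continue over the eye for a last look.

Request:
{"name": "drive_tool", "arguments": {"deltas": [[[0, 0, 0, 0, 0, 0, 0.02], [0, 0, 0, 0, 0, 0, 0.03], [0, 0, 0, 0, 0, 0, 0.045], [0, 0, 0, 0, 0, 0, 0.055], [0, 0, 0, 0, 0, 0, 0.055], [0, 0, 0, 0, 0, 0, 0.055], [0, 0, 0, 0, 0, 0.01, 0.055], [0, 0, 0, 0, 0, 0.03, 0.055], [0, 0, 0, 0, 0, 0.06, 0.055], [0, 0, 0, 0, 0, 0.09, 0.055]]]}}

```text
time: 37.12
position: [582.7, -42.1, 89.2]
tcp_rot: [[-0.003, 0.972, 0.234], [-0.002, 0.234, -0.972], [-1.0, -0.003, 0.001]]
ft_force: [1.1, 0.5, -0.2]
gripper_width: 55.1
```

Request:
{"name": "drive_tool", "arguments": {"deltas": [[[0, 0, 0, 0, 0, 0.04, 0.055], [0, 0, -2, -0.005, 0.02, 0.07, 0.055], [0, 0, -5, -0.012, 0.05, 0.1, 0.055], [0, 0, -8, -0.02, 0.08, 0.13, 0.055], [0, 0, -11, -0.03, 0.11, 0.15, 0.055], [0, 0, -13, -0.03, 0.14, 0.16, 0.055], [0, 0, -13, -0.03, 0.16, 0.17, 0.055], [0, 0, -13, -0.03, 0.17, 0.17, 0.055], [0, 0, -13, -0.03, 0.17, 0.17, 0.055], [0, 0, -13, -0.03, 0.17, 0.17, 0.055]]]}}

```text
time: 37.95
position: [552.3, 127.7, 259.0]
tcp_rot: [[-0.004, 1.0, 0.011], [-0.002, 0.011, -1.0], [-1.0, -0.004, 0.002]]
ft_force: [0.2, -0.7, 0.5]
gripper_width: 54.9
```

```bash
python3 - <<'E'
from h import *
for i in range(4): ctrl.camera("side")
s,T,h=pose(); print(s["time"],np.round(T,1),h)
p,im=snap("wrist","w9"); q,ims=snap("side","s9")
print(*[np.round(proj(p,X)).tolist() for X in([523,240,8],[523,240,91],[583,-43,29],[558,64,16])])
np.save("p9.npy",p,allow_pickle=True)
u,v=proj(p,[523,240,50]).astype(int); u0=max(0,u-50);v0=max(0,v-45)
a=cv2.resize(im[v0:v0+90,u0:u0+100],(400,360),interpolation=2); b=cv2.resize(ims[200:300,285:395],(396,360),interpolation=2)
print(u0,v0); cv2.imwrite("pics/c9.png",np.hstack([a,b])[:,:,::-1])
E
```

```text
38.15 [552.5 126.7 258.6] 90.46532349685182
[287.0, 65.0] [278.0, 53.0] [347.0, 357.0] [324.0, 256.0]
232 14
```

View pics/c9.png

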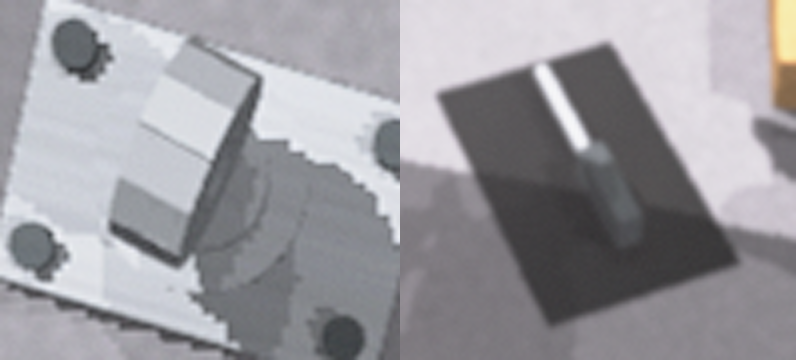

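The eye's rim edges run at about -26° to -28°, against -17° for the plate. That is roughly 0.17 rad, inside the 0.35 limit. The bar lies flat on the mat with its block and tip inside the edges, and the gripper is clear. I hand in.

```bash
python3 -c "
from h import *
ctrl.job_done(); print(ctrl.state()['time'])"
```

```text
the job is handed in; nothing more can be done
the job is handed in; nothing more can be done
```

I turned the screw eye home and pulled it snug with the bar, then laid the bar back on the mat and handed the job in at about 38 s of the 72 s. No verdict was reported.

**Turning:** I took the dark bar from the mat, slid its rod through the loop from the far side, and turned the eye clockwise. It ran at about 0.15 N m until it stopped. There I held it at about 0.37 ± 0.06 N m for 0.4 s, a twist of about 0.037 rad, inside the snug range and well under 0.65. I then swung the bar back within its play until the moment read zero and drew it out.

**Last checks:**
- **Eye:** about 0.17 rad from the plate's x in the last picture, against the 0.35 limit.
- **Bar:** flat and inside the mat's edges. It was set down with about 9 N before I opened the fingers.
- **Gripper:** clear of everything at the end.

**What went wrong or disagreed:**
- The first grasp closed above the block. Both camera views showed the fingertips about 36 mm higher than the stated tool length implies. I went lower while watching the force and gripped on the second try; the bar had not moved.
- During insertion the rod touched the side of the loop with about 4 N. I moved it over by about 1.5 mm and it went through freely.

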